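# Zero the mould counter, then key the depositor on

### The arm

A 7-joint arm with a two-finger parallel gripper is mounted at the origin on the work surface. World frame = base frame: x ahead of the robot, y to its left, z up, the work surface at z = 0. Lengths are in m, angles in rad, forces in N, time in s.
With the tool pointing down it reaches from about 0.425 to 1.025 m from the base axis. Payload 3.6 kg.
Tool frame: the origin (TCP) lies on the centre line of the jaws, within the pads' length; the fingertips stand r.nose_length ahead of it and the grasp point (between the pads) lies 11 mm behind it (r.nose_length is the distance from the TCP to the fingertips, in m); z points along the fingers, x is the direction in which the jaws open and shut, and the axes are right-handed (so a half turn about z gives the same grasp; the last joint's range is limited). The gripper opens to 85 mm and grips with 20 to 120 N. Pads are 22 mm wide; open, the fingers measure 114 mm over their backs; the gripper's body (76 mm by 85 mm) begins 54 mm behind the grasp point. The pads swing forward as they close: fully open they stand 13 mm farther back than shut.
Start: joints at [1.236, 0.591, 0.048, 1.609, -0.033, 0.943, -0.034], TCP at [0.173, -0.704, 0.204] pointing down, gripper open.
Joint ranges: [-2.69, 2.69], [-0.47, 2.24], [-1.27, 1.36], [0.19, 2.51], [-1.53, 4.68], [0.08, 2.07], [-3.09, 3.09]. Speed limits (rad/s): [2.57, 2.57, 3.14, 3.14, 3.14, 3.14, 3.14].

### API

Orientations are given as a unit quaternion [w, x, y, z].
In Python, from plant import state, vision, r gives the robot as it stands.
- The arm moves only by the tool move_arm, never from a script. Its argument "plan" is a list of rows, each a list of 3 entries, a list of its own where there are three numbers: the closure, from -1 (fully open) to 1 (shut), then the shift along the tool's x, y, z in cm, then the turn, a rotation vector about the tool's x, y, z in rad. In form: [[jaw, [dx, dy, dz], [wx, wy, wz]], ...]. A call has 1 to 12 rows; each row shifts and turns the commanded pose from where the row before left it, along the tool's axes as they then stand; what a row does not reach is not made up. A row lasts 1/12 s, in which the tool goes at most 41.7 mm and 7.16 degrees, less where a joint would pass 70% of its speed; a pose out of reach is approached as far as the arm can. A call is refused whole if a number of a shift passes 4.17 or a number of a turn 0.125, either way. A call with a gripper value outside its range is refused whole. The fingers move at their own pace and stop on an object; "newtons" is the grip in N (left out, the last holds). Time passes only in rows, so rows that do not move let the fingers close. It gives the time, the measured TCP pose, the force and the opening at its end, in the units of the state.
- state(): the state, without advancing time (a new reading comes with each control period).
- vision.capture(name): name is "side" or "top" or "wrist"; returns a dict with "image" (480x640x3 uint8, red, green, blue), "depth" (480x640 float32, m along the optical axis (not along the pixel's ray), 0 where there is no reading), "intrinsics" (3x3 intrinsics, pixels), "extrinsics" (4x4, takes a point from world to camera coordinates). Camera axes: x right, y up, looking along -z (the intrinsics and any distortion apply to the point x, -y, -z); pixel columns grow to the right and rows downward; lengths in m; the calibration is good to about 2 mm. A picture is of the moment at which its call begins.
- r.finish_job(): hands the job in, once; it reports no verdict.
The state is a dict: "clock": time; "qpos": joint angles; "dq": joint speeds; "effort": joint torques, N m; "ee_pos": TCP position; "tcp_rot": TCP orientation; "ft_force": force on the tool from outside, world axes, zero at the start; "moment": the same for the moment, N m; "width": finger opening in m.
Only numpy, scipy, OpenCV 4.12 (cv2) and the standard library are available. Lean on these libraries where they do the work, as an engineer would, in place of code of your own. Each camera call takes 0.05 s, during which the arm holds its last target.

### The job

A new batch of chocolates is starting: turn the black reset knob of the mould counter back (anticlockwise) until it is fully home at its red zero mark. Then take the yellow-handled key from its wooden holder, push it fully into the key switch and turn it a quarter turn clockwise to its stop, and leave it there. Leave the red thermostat at its setting, and leave the bottle, brushes, jar and moulds standing where they are.

Things in the scene. Friction and masses are not known exactly. Their poses are not given: they have to be found in the camera images.
- console: grey control console fixed on the steel table, a box 130 (x) by 350 (y) by 60 mm high; origin at the centre of its underside. Three control modules stand on its flat top in one row along its y axis at -105, 0 and +105 mm from its middle; which module stands where, and the modules' yaw, change from start to start.
- counter_grip (a point): mould counter: black bar knob on a round white dial plate (92 mm across, 6 mm thick) with black ticks. The bar is 64 long, 14 wide and 32 mm high, over a round foot 56 mm across; this point is on the turning axis, 97 mm above the table, 7 mm below the bar's top and 23 mm above the foot's top. Turns with the knob: its x axis lies along the bar, z up; the end with the white pointer stripe is at -x.
- counter_zero (a point): zero mark, a red stripe with a small steel pin on the rim of the counter's white dial, 41 mm from the axis, on the plate's top; fixed. The pointer stripe is over it when the counter is at zero.
- counter (a joint): angle of the counter knob in rad: 0 at the zero stop, grows clockwise seen from above (up to 3.6); turning anticlockwise brings it back to 0. It stays where it is left, friction about 0.06 N m.
- switch_mouth (a point): key switch: upright aluminium cylinder 50 mm across, 34 mm high, on a round black plate (72 mm across, 6 mm thick); this point is the centre of its top, 100 mm above the table. A straight slot 23 by 11 mm, 31 mm deep, is sunk in the top, long side along this point's x axis; z up. Turns with the cylinder.
- switch (a joint): angle of the key switch in rad: 0 = off, 1.57 = on (stop), grows clockwise seen from above; it stays where it is left, friction about 0.06 N m.
- key: key, loose, about 0.12 kg, 84 mm tall, standing upright in its holder. Origin at the centre of the blade's tip (underside), z up. From below: steel blade 20 (x) by 8 (y) by 28 mm, round collar 34 mm across at heights 28 to 34, stem to 46, then a yellow bar handle 64 (x) by 14 (y) by 38 mm from height 46 to 84. The same either way round. Fully in, the collar rests on the switch's top.
- key_collar (a point): centre of the collar's underside on the key, 28 mm above the blade's tip.
- key_grip (a point): centre of the key's yellow handle where it is to be gripped, 66 mm above the blade's tip; x along the bar.
- holder: wooden key holder fixed on the table, 75 (x) by 60 (y) by 34 mm high, slot 23 by 11 mm along x in its top; origin at the centre of its underside. On the left or the right of the console.
- thermostat_grip (a point): thermostat: bar knob of the same shape and size as the counter's but red, on a dark steel plate; not to be turned. Point on its axis, 97 mm above the table; x along the bar.
- thermostat_tip (a point): pointer end of the red thermostat bar, 32 mm from its axis.
- bottle: yellow bottle, loose, 52 mm across, 165 mm tall, behind the console (far side from the robot); origin at the centre of its underside.
- brushes: red cup holding brushes, loose, 72 mm across, 200 mm tall with the brushes, behind the console; origin at the centre of its underside.
- jar: blue jar, loose, 56 mm across, 85 mm tall, in front of the console; origin at the centre of its underside.
- moulds: stack of two filled chocolate moulds, loose, 200 (x) by 110 (y) by 60 mm high, on the other side of the console from the key holder; origin at the centre of its underside.

How it is judged:
On the way, in this order (a step that is already met when the one before it is completed fails the run):
1. the counter is turned back to its zero stop (within 0.08 rad) while the key switch is still off (value of joint counter below 0.08 rad and value of joint switch below 0.3 rad), for 0.2 s.
2. the key is fully in the switch and turned on (value of joint switch above 1.4 rad and distance between key_collar and switch_mouth below 0.006 m), for 0.2 s.
At the end, for the whole second after the job is handed in: Counter within 0.08 rad of its zero stop; key upright (0.15 rad), at rest in the switch, collar within 6 mm of the switch's top centre; switch past 1.4 rad; thermostat pointer within 8 mm and bystanders within 25 mm of their starts (all of step 2 and value of joint counter below 0.08 rad and angle between key's own z axis and vertical below 0.15 rad and linear speed of key below 0.02 m/s and distance of thermostat_tip from where it was at the start of the episode below 0.008 m); the robot touches nothing.
It fails at once if the thermostat's pointer is moved by more than 8 mm (distance of thermostat_tip from where it was at the start of the episode above 0.008 m).
It fails at once if the bottle, brushes, jar or moulds are shifted by more than 25 mm or tipped over (distance of any of bottle, brushes, jar, moulds from where it was at the start of the episode above 0.025 m or angle between any of bottle, brushes, jar's own z axis and vertical above 0.5 rad).
It also fails if it takes over 67 s, if anything falls off the work surface, if the arm or the gripper's body presses on something with over 40 N, if the wrist force passes 120 N, or if a joint passes its speed limit or range.

## Working session

There is one attempt and no reset: what is moved stays moved. The work goes in short steps, Python scripts to look and compute and a tool call to move; the robot and the scene stay as the last step left them, time stands still between calls to the robot, and variables do not carry over. Pictures are saved under pics/ and viewed, and the job is handed in when it is done.

Besides the shell and the picture viewer there is one more tool, called after "Request:" by a JSON object that holds its "op" and its "data". move_arm: Moves the arm, as the interface text tells. Its arguments: {"type":"object","properties":{"plan":{"type":"array","items":{"type":"array"}},"newtons":{"type":"number"}},"required":["plan"]}

```bash
ls; mkdir -p pics; python3 - <<'E'
from plant import state, vision, r
import cv2
s=state(); print(s); print(r.nose_length)
for n in ["top","side","wrist"]:
    c=vision.capture(n); cv2.imwrite(f"pics/{n}0.png",c["image"][:,:,::-1]); print(n,c["intrinsics"],c["extrinsics"])
E
```

```text
pics
{'clock': 0.0, 'qpos': array([ 1.23650601,  0.59211696,  0.04828042,  1.60984728, -0.03329155,
        0.94269286, -0.03370478]), 'dq': array([-0.00041669, -0.00027073,  0.00097179,  0.00032761,  0.00107159,
       -0.00071417,  0.00208753]), 'effort': array([-5.66021954e-04, -5.48696280e+01,  1.54639665e+00, -1.98124856e+01,
        9.46336950e-03,  8.64634872e-03, -1.10811439e-05]), 'ee_pos': array([ 0.17268889, -0.70320696,  0.20283272]), 'tcp_rot': array([-6.47672674e-04,  7.86944107e-01, -6.17023253e-01, -9.26112119e-04]), 'ft_force': array([-0.21710071, -0.00040046, -0.20295486]), 'moment': array([-0.03233813,  0.05052384, -0.00371155]), 'width': 0.0854490482638538}
0.008
top [[597.28434886   0.         314.79398913]
 [  0.         597.28434886 235.24927158]
 [  0.           0.           1.        ]] [[-0.01049587 -0.99991141 -0.0081861   0.0095367 ]
 [ 0.99665043 -0.01112494  0.08101954 -0.57483705]
 [-0.08110343 -0.00730831  0.9966789  -1.43262213]
 [ 0.          0.          0.          1.        ]]
side [[592.50493806   0.         329.40641237]
 [  0.         592.50493806 249.12454397]
 [  0.           0.           1.        ]] [[ 0.77956647 -0.62620718 -0.01186108 -0.4395082 ]
 [ 0.47656527  0.58077604  0.65998843 -0.36162726]
 [-0.40640086 -0.52015744  0.75118212 -0.88815959]
 [ 0.          0.          0.          1.        ]]
wrist [[392.26355704   0.         311.67844573]
 [  0.         392.26355704 237.68769108]
 [  0.           0.           1.        ]] [[ 0.2381123  -0.97123488 -0.00231088 -0.7245549 ]
 [ 0.93403361  0.2296428  -0.27357888  0.03510673]
 [ 0.26624003  0.06298406  0.96184679 -0.37934037]
 [ 0.          0.          0.          1.        ]]
```

View pics/top0.png

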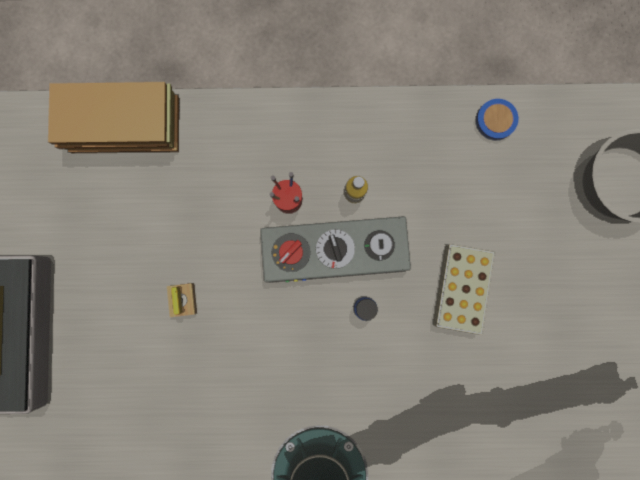

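View pics/side0.png

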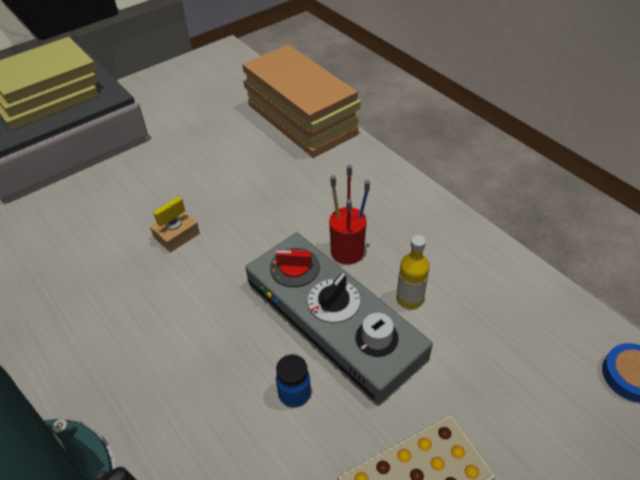

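The top view shows the thermostat at (290,252), counter at (336,248), switch at (380,244), key and holder at (182,300), and jar at (365,308). I'll zoom in and measure.

```bash
cat > h.py <<'E'
import numpy as np, cv2
def ray(c,u,v):
    K=c["intrinsics"];T=c["extrinsics"];R=T[:3,:3];t=T[:3,3]
    d=np.array([(u-K[0,2])/K[0,0],-(v-K[1,2])/K[1,1],-1.])
    return -R.T@t, R.T@d
def onz(c,u,v,z):
    o,d=ray(c,u,v); return o+d*(z-o[2])/d[2]
def proj(c,p):
    q=c["extrinsics"][:3,:3]@np.array(p)+c["extrinsics"][:3,3];K=c["intrinsics"]
    return K[0,0]*q[0]/-q[2]+K[0,2], -K[1,1]*q[1]/-q[2]+K[1,2]
def dep(c,u,v):
    o,d=ray(c,u,v); return o+d*c["depth"][int(round(v)),int(round(u))]
def comps(m,amin=10):
    n,l,s,ce=cv2.connectedComponentsWithStats(m.astype(np.uint8))
    return [(s[i],ce[i],l==i) for i in range(1,n) if s[i,4]>=amin]
E
python3 - <<'E'
from plant import vision
import cv2,numpy as np
from h import *
c=vision.capture("top"); s=vision.capture("side")
np.savez("c0.npz",ti=c["image"],si=s["image"])
im=c["image"][:,:,::-1]
a=cv2.resize(im[205:290,255:415],None,fx=5,fy=5,interpolation=cv2.INTER_CUBIC); cv2.imwrite("pics/topz.png",a)
a=cv2.resize(im[270:330,150:230],None,fx=8,fy=8,interpolation=cv2.INTER_CUBIC); cv2.imwrite("pics/topk.png",a)
a=cv2.resize(s["image"][220:400,230:440,::-1],None,fx=3,fy=3,interpolation=cv2.INTER_CUBIC); cv2.imwrite("pics/sidez.png",a)
for u,v in [(336,248),(380,244),(290,252),(175,300),(365,308)]: print(u,v,dep(c,u,v))
h=cv2.cvtColor(c["image"],cv2.COLOR_RGB2HSV).astype(int)
y=(h[...,0]>22)&(h[...,0]<34)&(h[...,1]>150)
for st,ce,l in comps(y,20): print("yel",st,ce,onz(c,*ce,.09))
E
```

```text
336 248 [ 0.53838894 -0.04568187  0.10436207]
380 244 [ 0.54699288 -0.14763122  0.09652132]
290 252 [0.53061921 0.06032629 0.09929588]
175 300 [0.42300976 0.3275925  0.08874248]
365 308 [ 0.4001121  -0.11116061  0.08722602]
yel [347 179  20  18 149] [356.05369128 189.66442953] [ 0.67537238 -0.09480041  0.09      ]
yel [172 288   3  24  35] [173.08571429 297.8       ] [0.42814217 0.33176302 0.09      ]
yel [175 288   5  26  54] [177.38888889 299.59259259] [0.42391968 0.32176806 0.09      ]
```

View pics/topz.png

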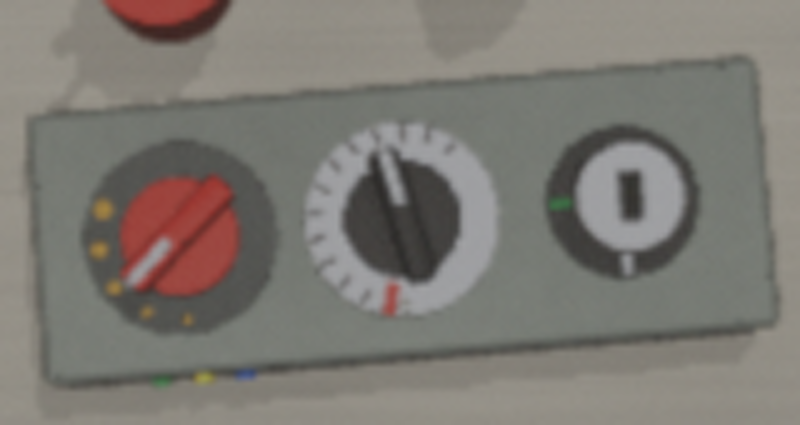

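View pics/topk.png

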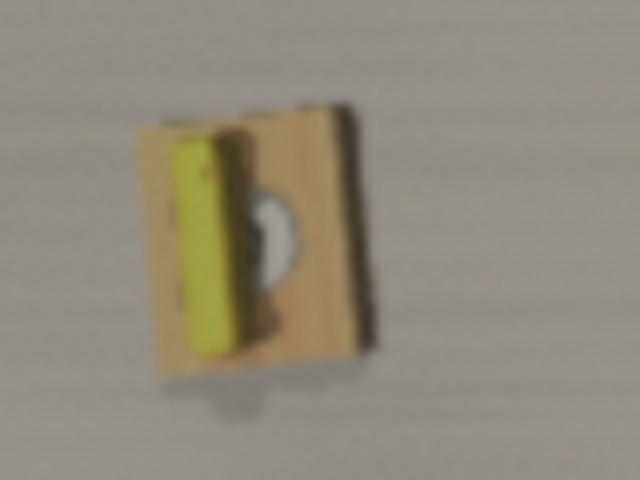

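View pics/sidez.png

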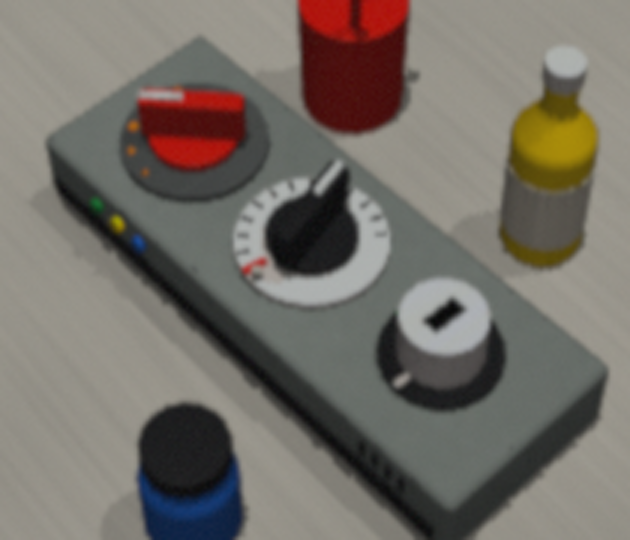

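```bash
cat > m0.py <<'E'
from plant import vision
import cv2,numpy as np
from h import *
c=vision.capture("top"); s=vision.capture("side")
def circ(c,m,z,name):
    cs,_=cv2.findContours(m.astype(np.uint8),cv2.RETR_EXTERNAL,cv2.CHAIN_APPROX_NONE)
    k=max(cs,key=cv2.contourArea); k=cv2.convexHull(k)[:,0]
    P=np.array([onz(c,u,v,z)[:2] for u,v in k]).astype(np.float32)
    ctr,r=cv2.minEnclosingCircle(P)
    A=np.c_[2*P,np.ones(len(P))];x=np.linalg.lstsq(A,(P**2).sum(1),rcond=None)[0]
    print(name,"fit",x[:2].round(4),"r",round(float(np.sqrt(x[2]+x[0]**2+x[1]**2)),4),"px",k.mean(0).round(1)); return x[:2]
def win(m,u0,u1,v0,v1):
    o=np.zeros_like(m);o[v0:v1,u0:u1]=m[v0:v1,u0:u1];return o
for cam,n,wd,ws in ((c,"top",(314,357,228,270),(366,392,231,256)),(s,"side",(307,362,275,324),(360,396,310,337))):
    h=cv2.cvtColor(cam["image"],cv2.COLOR_RGB2HSV).astype(int); g=h[...,2]; 
    w=(h[...,1]<40)&(g>140)
    circ(cam,win(w,*wd),.066,n+" dial")
    circ(cam,win(w,*ws),.100,n+" switch")
    # slot
    m=win(g<90,ws[0]+5,ws[1]-5,ws[2]+4,ws[3]-5)
    for st,ce,l in comps(m,8):
        v,u=np.nonzero(l); P=np.array([onz(cam,a,b,.1)[:2] for a,b in zip(u,v)]);d=P-P.mean(0)
        q=np.linalg.svd(d,full_matrices=0)[2][0]; print(n,"slot",st[4],P.mean(0),"ang",np.arctan2(q[1],q[0])%np.pi)
    # pointer stripe
    red=win((h[...,1]>120)&((h[...,0]<8)|(h[...,0]>172)),*wd)
    for st,ce,l in comps(red,3): print(n,"red",st,onz(cam,*ce,.066))
E
python3 m0.py
```

```text
top dial fit [ 0.5393 -0.0469] r 0.043 px [344.7 247.8]
top switch fit [ 0.5473 -0.1488] r 0.0235 px [380.8 244.4]
top slot 33 [ 0.54738071 -0.14875403] ang 0.06385724112533575
top red [333 262   1   5   5] [ 0.50299484 -0.03918428  0.066     ]
side dial fit [ 0.5397 -0.0475] r 0.0431 px [339.1 305.6]
side switch fit [ 0.5459 -0.1488] r 0.0243 px [377.3 324.2]
side slot 61 [ 0.54557829 -0.14873868] ang 0.05165149447101536
side red [315 306   3   2   4] [ 0.50496478 -0.03816783  0.066     ]
side red [311 308   3   3   6] [ 0.49615456 -0.03755996  0.066     ]
```

Request:
{"op": "move_arm", "data": {"plan": [[-1,[-2.2,-2.0,-0.5],[0,0,0]],[-1,[-2.75,-2.57,-0.5],[0,0,0]],[-1,[-2.75,-2.57,-0.5],[0,0,0]],[-1,[-2.75,-2.57,-0.5],[0,0,0]],[-1,[-2.75,-2.57,-0.5],[0,0,0]],[-1,[-2.75,-2.57,-0.5],[0,0,0]],[-1,[-2.75,-2.57,-0.5],[0,0,0]],[-1,[-2.75,-2.57,-0.5],[0,0,0]],[-1,[-2.75,-2.57,-0.5],[0,0,0]],[-1,[-2.75,-2.57,-0.5],[0,0,0]]], "newtons": 60}}

```text
clock: 1.18
ee_pos: [0.3533, -0.3808, 0.2545]
tcp_rot: [0.0, 0.787, -0.617, 0.0]
ft_force: [1.5, -0.2, 0.6]
width: 0.0853
```

Request:
{"op": "move_arm", "data": {"plan": [[-1,[-2.8,-2.62,0],[0,0,0]],[-1,[-2.8,-2.62,0],[0,0,0]],[-1,[-2.8,-2.62,0],[0,0,0]],[-1,[-2.8,-2.62,0],[0,0,0]],[-1,[-2.8,-2.62,0],[0,0,0]],[-1,[-2.8,-2.62,0],[0,0,0]],[-1,[-2.8,-2.62,0],[0,0,0]],[-1,[-2.8,-2.62,0],[0,0,0]],[-1,[-2.8,-2.62,0],[0,0,0]],[-1,[-2.8,-2.62,0],[0,0,0]],[-1,[0,0,0],[0,0,0]],[-1,[0,0,0],[0,0,0]]]}}

```text
clock: 2.18
ee_pos: [0.5415, -0.0449, 0.2542]
tcp_rot: [-0.001, 0.789, -0.615, 0.0]
ft_force: [-0.0, -0.9, -0.2]
width: 0.0856
```

```bash
python3 - <<'E'
from plant import state, vision
import cv2
from h import *
s=state(); print(s["ee_pos"],s["qpos"].round(3),s["clock"])
c=vision.capture("wrist"); cv2.imwrite("pics/w1.png",c["image"][:,:,::-1])
print(c["extrinsics"].round(4).tolist())
for p in [(.5395,-.047,.066),(.5466,-.1488,.1)]: print(proj(c,p))
E
```

```text
[ 0.54151038 -0.04489079  0.25416185] [ 0.146  0.309 -0.185  1.962  0.071  0.876 -1.4  ] 2.1833
[[0.2439, -0.9698, -0.001, -0.1761], [0.9331, 0.2349, -0.2724, -0.4461], [0.2644, 0.0655, 0.9622, -0.5673], [0.0, 0.0, 0.0, 1.0]]
(np.float64(312.67928014812185), np.float64(207.23462369884982))
(np.float64(429.9154185575762), np.float64(235.6784489688138))
```

View pics/w1.png

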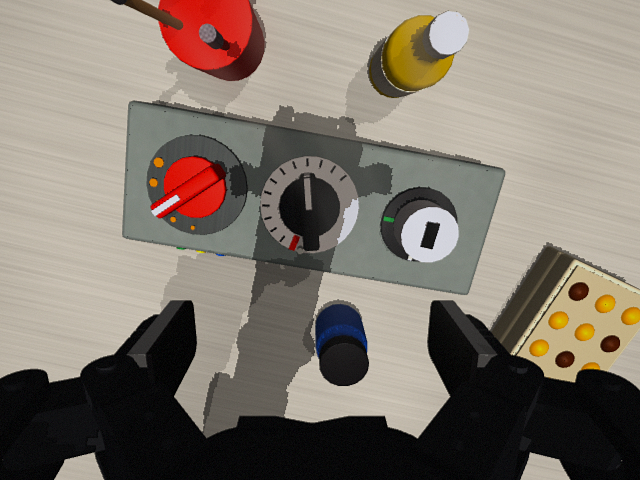

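```bash
cat > m1.py <<'E'
from plant import vision,state
import cv2,numpy as np
from h import *
c=vision.capture("wrist"); im=c["image"]
a=cv2.resize(im[150:270,250:470,::-1],None,fx=3.6,fy=3.6,interpolation=cv2.INTER_CUBIC)
cv2.imwrite("pics/w1z.png",a)
h=cv2.cvtColor(im,cv2.COLOR_RGB2HSV).astype(int)
def circfit(P):
    A=np.c_[2*P,np.ones(len(P))];x=np.linalg.lstsq(A,(P**2).sum(1),rcond=None)[0]
    return x[:2],np.sqrt(x[2]+x[0]**2+x[1]**2)
# switch top
m=np.zeros(im.shape[:2],bool); m[195:275,385:470]=True
w=(h[...,1]<40)&(h[...,2]>170)&m
st,ce,l=max(comps(w),key=lambda t:t[0][4])
k,_=cv2.findContours(l.astype(np.uint8),cv2.RETR_EXTERNAL,cv2.CHAIN_APPROX_NONE)
hull=cv2.convexHull(max(k,key=cv2.contourArea))[:,0]
print("switch",circfit(np.array([onz(c,u,v,.1)[:2] for u,v in hull])))
hm=np.zeros(im.shape[:2],np.uint8); cv2.fillConvexPoly(hm,hull,1); hm=cv2.erode(hm,np.ones((7,7)))
sl=max(comps((h[...,2]<90)&(hm>0)),key=lambda t:t[0][4]); v,u=np.nonzero(sl[2])
P=np.array([onz(c,x,y,.1)[:2] for x,y in zip(u,v)]); q=np.linalg.svd(P-P.mean(0),full_matrices=0)[2][0]
print("slot",P.mean(0),np.arctan2(q[1],q[0])%np.pi)
# dial: console-vs-dial saturation
red=(h[...,1]>120)&((h[...,0]<8)|(h[...,0]>172))
m=np.zeros_like(red); m[228:255,280:310]=1
for st,ce,l in comps(red&m,5): print("red",st,ce,onz(c,*ce,.066))
for u,v in [(307,173),(311,249)]: print("end",onz(c,u,v,.104))
s=state(); print(s["ee_pos"],s["tcp_rot"])
E
python3 m1.py
```

```text
switch (array([ 0.54681341, -0.14806756]), np.float64(0.024599621727950993))
slot [ 0.54715574 -0.14843496] 0.028038227738146126
red [286 233  12  17  99] [291.35353535 240.63636364] [ 0.50199367 -0.037792    0.066     ]
end [ 0.57191215 -0.03649351  0.104     ]
end [ 0.51006886 -0.05509913  0.104     ]
[ 0.53979984 -0.04883284  0.2538215 ] [ 5.58633143e-04  7.86760270e-01 -6.17258417e-01 -1.07558181e-04]
```

View pics/w1z.png

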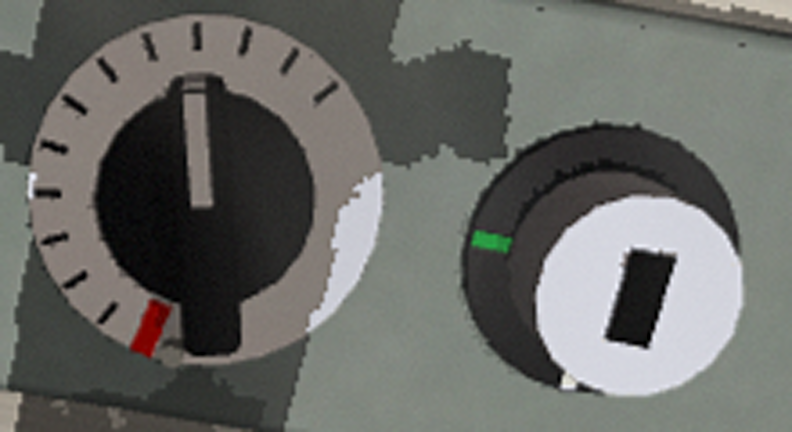

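```bash
python3 - <<'E'
from plant import vision,state
from h import *
c=vision.capture("wrist"); s=state(); print(s["ee_pos"],s["tcp_rot"].round(4))
a=onz(c,304.6,175.6,.104);b=onz(c,308.6,247.8,.104); print(a,b,(a+b)/2,np.linalg.norm(a-b),np.arctan2(a[1]-b[1],a[0]-b[0]))
for u,v in [(307.2,202.8),(258.3,202.8),(356.1,202.8),(307.2,153.9),(307.2,251.4)]: print(onz(c,u,v,.066))
# stripe
p=onz(c,250+195/3.6,150+95/3.6,.104);q=onz(c,250+202/3.6,150+206/3.6,.104);print(np.arctan2(*(p-q)[[1,0]]))
E
```

```text
[ 0.53957259 -0.04959994  0.25381899] [ 6.000e-04  7.863e-01 -6.179e-01 -1.000e-04]
[ 0.56879004 -0.0367306   0.104     ] [ 0.50996189 -0.05432228  0.104     ] [ 0.53937596 -0.04552644  0.104     ] 0.06140209927260362 0.2905712899507555
[ 0.5403768 -0.0453366  0.066    ]
[ 0.52963711 -0.0014181   0.066     ]
[ 0.55111728 -0.08925831  0.066     ]
[ 0.58345871 -0.03494189  0.066     ]
[ 0.49449154 -0.05640769  0.066     ]
0.29791155308376377
```

Request:
{"op": "move_arm", "data": {"plan": [[-1,[-0.2,0,2.5],[0,0,-0.054]],[-1,[0,0,3.0],[0,0,0]],[-1,[0,0,3.0],[0,0,0]],[-1,[0,0,2.5],[0,0,0]],[-1,[0,0,0],[0,0,0]],[-1,[0,0,0],[0,0,0]],[-1,[0,0,0],[0,0,0]]]}}

```text
clock: 2.92
ee_pos: [0.5406, -0.0472, 0.1452]
tcp_rot: [-0.0, 0.803, -0.596, 0.001]
ft_force: [0.2, -0.1, 0.1]
width: 0.0856
```

```bash
cat > st.py <<'E'
from plant import state
import numpy as np
s=state();q=s["tcp_rot"]
print(s["clock"],s["ee_pos"].round(4),"yaw",round(2*np.arctan2(q[2],q[1]),4),q.round(4),s["ft_force"].round(2),s["moment"].round(2),s["width"],"q",s["qpos"].round(2))
E
python3 st.py
```

```text
2.9167 [ 0.5406 -0.0472  0.1452] yaw -1.2778 [-3.000e-04  8.027e-01 -5.963e-01  9.000e-04] [ 0.2  -0.11  0.13] [ 0.04 -0.05  0.07] 0.08556666456970145 q [ 0.13  0.45 -0.17  2.07  0.13  0.64 -1.4 ]
```

Request:
{"op": "move_arm", "data": {"plan": [[-1,[-0.1,0,2.4],[0,0,0]],[-1,[0,0,2.0],[0,0,0]],[-1,[0,0,1.3],[0,0,0]],[-1,[0,0,0],[0,0,0]],[0.3,[0,0,0],[0,0,0]],[1,[0,0,0],[0,0,0]],[1,[0,0,0],[0,0,0]],[1,[0,0,0],[0,0,0]],[1,[0,0,0],[0,0,0]]], "newtons": 40}}

```text
clock: 3.67
ee_pos: [0.5402, -0.0452, 0.0879]
tcp_rot: [-0.0, 0.803, -0.596, 0.001]
ft_force: [0.3, -0.4, -0.3]
width: 0.0255
```

```bash
python3 st.py
```

```text
3.6667 [ 0.5402 -0.0452  0.0879] yaw -1.276 [-5.000e-04  8.033e-01 -5.956e-01  7.000e-04] [ 0.28 -0.44 -0.26] [-0.03 -0.01  0.  ] 0.025453250061598376 q [ 0.11  0.54 -0.15  2.1   0.16  0.51 -1.43]
```

Request:
{"op": "move_arm", "data": {"plan": [[1,[0,0,0],[0,0,0]],[1,[0,0,0],[0,0,0]],[1,[0,0,0],[0,0,0]]]}}

```text
clock: 3.92
ee_pos: [0.5396, -0.0451, 0.0871]
tcp_rot: [-0.0, 0.803, -0.596, 0.0]
ft_force: [0.1, 0.1, -0.2]
width: -0.0002
```

```bash
python3 st.py
```

```text
3.9167 [ 0.5396 -0.0451  0.0871] yaw -1.276 [-0.      0.8033 -0.5956  0.    ] [ 0.07  0.14 -0.22] [-0.05 -0.02 -0.04] -0.00015323324193943302 q [ 0.11  0.54 -0.15  2.1   0.16  0.51 -1.43]
```

```bash
python3 - <<'E'
from plant import vision
import cv2
for n in ("wrist","side"):
    c=vision.capture(n); cv2.imwrite(f"pics/{n}3.png",c["image"][:,:,::-1])
s=c["image"]; cv2.imwrite("pics/side3z.png",cv2.resize(s[150:400,200:460,::-1],None,fx=2.4,fy=2.4))
E
```

```text
(no output)
```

View pics/wrist3.png

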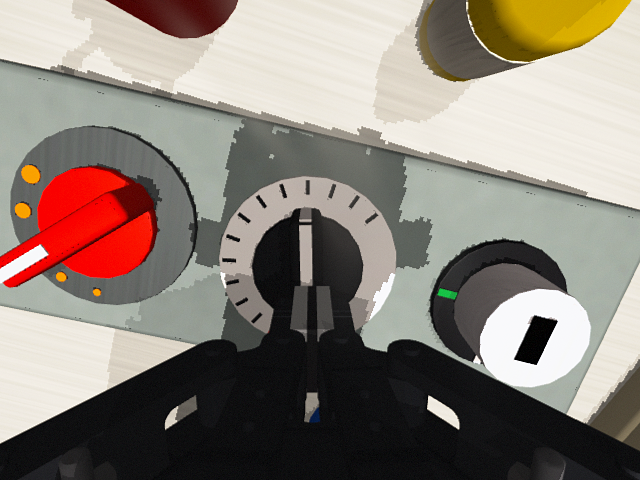

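View pics/side3z.png

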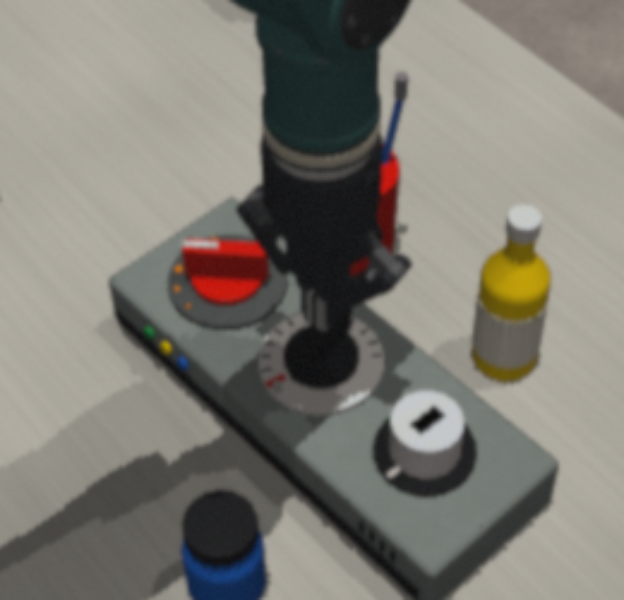

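```bash
python3 - <<'E'
import cv2,numpy as np
i=cv2.imread("pics/wrist3.png")[190:440,200:420]
i=np.clip(255*(i/255.)**.45,0,255).astype(np.uint8)
cv2.imwrite("pics/w3z.png",cv2.resize(i,None,fx=2.4,fy=2.4,interpolation=cv2.INTER_CUBIC))
from plant import vision
from h import *
c=vision.capture("wrist")
for p in [(305,230),(290,240),(310,270),(300,300),(325,300),(310,300),(311,360)]: print(p,dep(c,*p).round(3))
print(proj(c,(.5396,-.0451,.079)))
E
```

```text
(305, 230) [ 0.568 -0.035  0.106]
(290, 240) [ 0.561 -0.03   0.103]
(310, 270) [ 0.551 -0.042  0.104]
(300, 300) [ 0.55  -0.039  0.131]
(325, 300) [ 0.552 -0.047  0.131]
(310, 300) [ 0.551 -0.042  0.131]
(311, 360) [ 0.541 -0.045  0.152]
(np.float64(309.95454704296776), np.float64(275.4570842809947))
```

View pics/w3z.png

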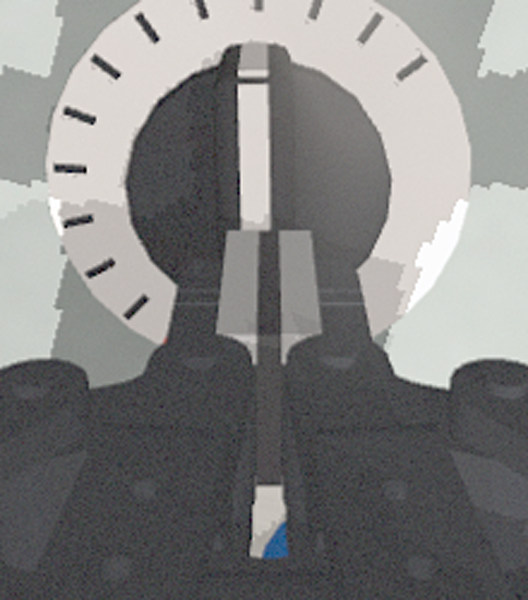

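```bash
python3 - <<'E'
from plant import vision
from h import *
c=vision.capture("wrist")
for v in range(270,345,4): print(v,[dep(c,u,v).round(3).tolist() for u in (297,310,325)])
print("switch",dep(c,500,330),"console",dep(c,50,90)); 
E
python3 st.py
```

```text
270 [[0.55, -0.037, 0.104], [0.551, -0.042, 0.104], [0.543, -0.052, 0.075]]
274 [[0.548, -0.037, 0.104], [0.55, -0.042, 0.105], [0.541, -0.053, 0.074]]
278 [[0.546, -0.038, 0.104], [0.549, -0.042, 0.106], [0.538, -0.053, 0.074]]
282 [[0.544, -0.038, 0.103], [0.547, -0.043, 0.105], [0.537, -0.054, 0.075]]
286 [[0.549, -0.037, 0.12], [0.55, -0.042, 0.119], [0.552, -0.048, 0.118]]
290 [[0.549, -0.037, 0.122], [0.551, -0.042, 0.123], [0.552, -0.047, 0.123]]
294 [[0.549, -0.038, 0.126], [0.551, -0.042, 0.126], [0.552, -0.047, 0.126]]
298 [[0.549, -0.038, 0.13], [0.55, -0.042, 0.129], [0.552, -0.047, 0.131]]
302 [[0.549, -0.038, 0.133], [0.551, -0.042, 0.134], [0.552, -0.047, 0.133]]
306 [[0.55, -0.038, 0.137], [0.551, -0.042, 0.136], [0.552, -0.047, 0.136]]
310 [[0.549, -0.038, 0.139], [0.55, -0.042, 0.138], [0.552, -0.047, 0.14]]
314 [[0.549, -0.038, 0.142], [0.55, -0.042, 0.142], [0.553, -0.047, 0.143]]
318 [[0.549, -0.038, 0.145], [0.55, -0.042, 0.144], [0.552, -0.047, 0.144]]
322 [[0.55, -0.038, 0.148], [0.55, -0.042, 0.147], [0.552, -0.047, 0.147]]
326 [[0.55, -0.038, 0.15], [0.551, -0.042, 0.15], [0.552, -0.047, 0.15]]
330 [[0.55, -0.038, 0.153], [0.55, -0.042, 0.152], [0.552, -0.046, 0.152]]
334 [[0.55, -0.038, 0.156], [0.549, -0.043, 0.152], [0.553, -0.046, 0.156]]
338 [[0.551, -0.038, 0.159], [0.548, -0.043, 0.152], [0.552, -0.046, 0.158]]
342 [[0.551, -0.038, 0.161], [0.547, -0.043, 0.152], [0.552, -0.046, 0.16]]
switch [ 0.54726834 -0.13119064  0.10014904] console [0.58641671 0.09647692 0.06092258]
4.1167 [ 0.5395 -0.0451  0.0869] yaw -1.2759 [ 0.      0.8033 -0.5956 -0.    ] [-0.03  0.27 -1.06] [0. 0. 0.] 0.00014829892216830675 q [ 0.11  0.54 -0.15  2.1   0.16  0.51 -1.43]
```

```bash
python3 - <<'E'
from plant import vision
from h import *
c=vision.capture("top"); w=vision.capture("wrist")
T=w["extrinsics"]; print("cam",-T[:3,:3].T@T[:3,3])
for p in [(275,181),(291,177),(280,202),(298,199),(287,195)]:
    q=onz(c,*p,.195); print(p,q,np.hypot(*(q[:2]-[.5398,-.0463])),dep(c,*p))
E
```

```text
cam [ 0.60646993 -0.02576052  0.25676026]
(275, 181) [0.67981681 0.08702818 0.195     ] 0.1933419525981863 [0.68383032 0.08872643 0.17197113]
(291, 177) [0.68816576 0.05228967 0.195     ] 0.1781356803922242 [0.69287305 0.05350276 0.16896503]
(280, 202) [0.63383591 0.0764554  0.195     ] 0.15463389328141916 [0.64826828 0.08328653 0.09067854]
(298, 199) [0.63991618 0.03751097 0.195     ] 0.1305661815459014 [0.6425086  0.03814585 0.1768835 ]
(287, 195) [0.64891307 0.06122635 0.195     ] 0.15319131074878597 [0.6640467  0.06662738 0.09419562]
```

Request:
{"op": "move_arm", "data": {"plan": [[-1,[0,0,0],[0,0,0]],[-1,[0,0,0],[0,0,0]],[-1,[0,0,0],[0,0,0]],[-1,[0,0,0],[0,0,0]],[-1,[0,0,0],[0,0,0]],[-1,[0.1,0,1.5],[0,0,0]],[-1,[0,0,1.2],[0,0,0]],[-1,[0,0,1.0],[0,0,0]],[-1,[0,0,0],[0,0,0]],[-1,[0,0,0],[0,0,0]]]}}

```text
clock: 5.05
ee_pos: [0.5394, -0.046, 0.0495]
tcp_rot: [0.0, 0.803, -0.595, -0.001]
ft_force: [-1.3, 0.8, -0.0]
width: 0.0851
```

```bash
python3 st.py; python3 - <<'E'
from plant import vision
import cv2
from h import *
c=vision.capture("wrist"); cv2.imwrite("pics/w4.png",c["image"][:,:,::-1]); np.savez("w4.npz",**c)
E
```

```text
5.05 [ 0.5394 -0.046   0.0495] yaw -1.2757 [ 4.000e-04  8.034e-01 -5.955e-01 -6.000e-04] [-1.35  0.77 -0.04] [-0.01 -0.04  0.03] 0.08510468629858278 q [ 0.1   0.6  -0.13  2.12  0.18  0.43 -1.45]
```

View pics/w4.png

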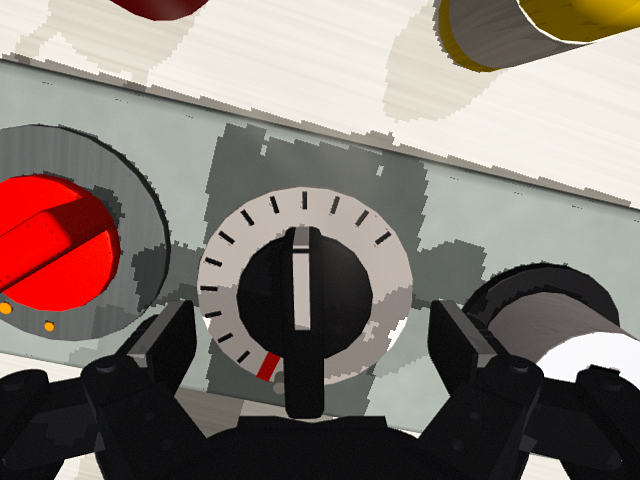

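Request:
{"op": "move_arm", "data": {"plan": [[-1,[-0.15,0,0.1],[0,0,0]],[1,[0,0,0],[0,0,0]],[1,[0,0,0],[0,0,0]],[1,[0,0,0],[0,0,0]],[1,[0,0,0],[0,0,0]],[1,[0,0,0],[0,0,0]],[1,[0,0,0],[0,0,0]],[1,[0,0,0],[0,0,0]]]}}

```text
clock: 5.77
ee_pos: [0.5391, -0.0431, 0.0493]
tcp_rot: [-0.0, 0.804, -0.595, -0.001]
ft_force: [-1.8, 3.3, 4.5]
width: 0.0128
```

```bash
python3 st.py
```

```text
5.7667 [ 0.5391 -0.0431  0.0493] yaw -1.2752 [-5.000e-04  8.035e-01 -5.953e-01 -6.000e-04] [-1.78  3.3   4.53] [ 0.65  0.26 -0.05] 0.01284317675652289 q [ 0.09  0.6  -0.13  2.12  0.17  0.43 -1.45]
```

Request:
{"op": "move_arm", "data": {"plan": [[1,[0.1,0,0],[0,0,-0.08]],[1,[0,0,0],[0,0,-0.11]],[1,[0,0,0],[0,0,-0.11]],[1,[0,0,0],[0,0,-0.11]],[1,[0,0,0],[0,0,-0.11]],[1,[0,0,0],[0,0,-0.11]],[1,[0,0,0],[0,0,-0.11]],[1,[0,0,0],[0,0,-0.11]],[1,[0,0,0],[0,0,-0.11]],[1,[0,0,0],[0,0,-0.11]],[1,[0,0,0],[0,0,-0.11]],[1,[0,0,0],[0,0,-0.11]]]}}

```text
clock: 6.77
ee_pos: [0.5394, -0.0431, 0.0494]
tcp_rot: [-0.001, 1.0, 0.01, 0.0]
ft_force: [-2.4, 4.3, 2.4]
width: 0.0134
```

```bash
python3 st.py
```

```text
6.7667 [ 0.5394 -0.0431  0.0494] yaw 0.0206 [-1.400e-03  9.999e-01  1.030e-02  2.000e-04] [-2.39  4.27  2.41] [ 0.94  0.38 -0.06] 0.01335499055640778 q [ 0.34  0.64 -0.48  2.11  0.58  0.52 -0.54]
```

Request:
{"op": "move_arm", "data": {"plan": [[1,[0,0,0],[0,0,-0.11]],[1,[0,0,0],[0,0,-0.11]],[1,[0,0,0],[0,0,-0.11]],[1,[0,0,0],[0,0,-0.11]],[1,[0,0,0],[0,0,-0.11]],[1,[0,0,0],[0,0,-0.11]],[1,[0,0,0],[0,0,-0.11]],[1,[0,0,0],[0,0,-0.11]],[1,[0,0,0],[0,0,-0.11]],[1,[0,0,0],[0,0,-0.11]],[1,[0,0,0],[0,0,-0.1]],[1,[0,0,0],[0,0,0]]]}}

```text
clock: 7.77
ee_pos: [0.5396, -0.0428, 0.0494]
tcp_rot: [-0.002, 0.82, 0.572, 0.002]
ft_force: [-1.9, 4.8, 3.3]
width: 0.0133
```

```bash
python3 st.py
```

```text
7.7667 [ 0.5396 -0.0428  0.0494] yaw 1.2185 [-0.0017  0.8201  0.5723  0.0016] [-1.93  4.85  3.33] [ 1.    0.44 -0.  ] 0.013328341421649733 q [ 0.55  0.73 -0.78  2.1   0.85  0.67  0.4 ]
```

Jaw yaw is now 1.22, with the zero mark expected at about 1.38. I'll go on to the stop gently.

Request:
{"op": "move_arm", "data": {"plan": [[1,[0,0,0],[0,0,-0.06]],[1,[0,0,0],[0,0,-0.06]],[1,[0,0,0],[0,0,-0.04]],[1,[0,0,0],[0,0,0]],[1,[0,0,0],[0,0,0]]]}}

```text
clock: 8.18
ee_pos: [0.5396, -0.0428, 0.0494]
tcp_rot: [-0.001, 0.773, 0.635, 0.002]
ft_force: [-1.6, 4.3, 3.6]
width: 0.0131
```

```bash
python3 st.py
```

```text
8.1833 [ 0.5396 -0.0428  0.0494] yaw 1.3754 [-0.0014  0.7727  0.6348  0.0016] [-1.6   4.33  3.59] [0.98 0.4  0.08] 0.013147083658399278 q [ 0.57  0.74 -0.82  2.1   0.88  0.69  0.53]
```

Request:
{"op": "move_arm", "data": {"plan": [[1,[0,0,0],[0,0,-0.04]],[1,[0,0,0],[0,0,-0.02]],[1,[0,0,0],[0,0,0]],[1,[0,0,0],[0,0,0]]]}}

```text
clock: 8.52
ee_pos: [0.5396, -0.0428, 0.0493]
tcp_rot: [-0.002, 0.754, 0.656, 0.002]
ft_force: [-2.8, 5.4, 2.4]
width: 0.0134
```

```bash
python3 st.py;  python3 - <<'E'
from plant import vision
import cv2
c=vision.capture("side"); cv2.imwrite("pics/s5.png",cv2.resize(c["image"][200:400,220:440,::-1],None,fx=3,fy=3))
c=vision.capture("wrist"); cv2.imwrite("pics/w5.png",c["image"][:,:,::-1])
E
```

```text
8.5167 [ 0.5396 -0.0428  0.0493] yaw 1.4318 [-0.0017  0.7545  0.6563  0.0017] [-2.79  5.39  2.44] [ 1.08  0.4  -0.5 ] 0.013384125732901106 q [ 0.58  0.75 -0.83  2.1   0.89  0.7   0.58]
```

View pics/w5.png

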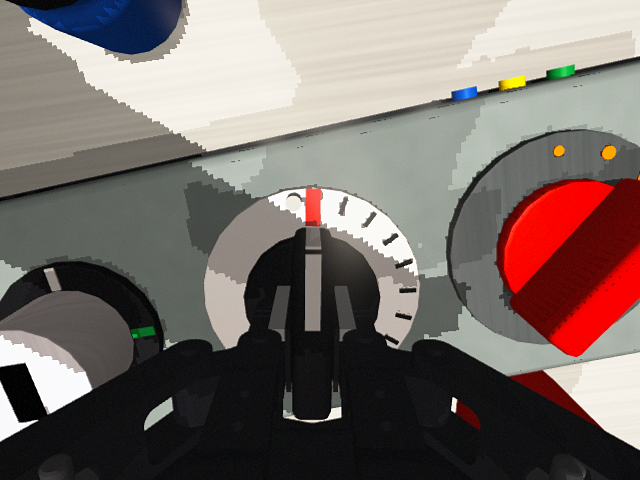

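Request:
{"op": "move_arm", "data": {"plan": [[-1,[0,0,0],[0,0,0]],[-1,[0,0,0],[0,0,0]],[-1,[0,0,0],[0,0,0]],[-1,[0,0,0],[0,0,0]],[-1,[0,0,-2.5],[0,0,0]],[-1,[0,0,-3.5],[0,0,0]],[-1,[0,0,-4],[0,0,0]],[-1,[0,0,-4],[0,0,0]],[-1,[0,0,-2],[0,0,0]],[-1,[0,0,0],[0,0,0]]]}}

```text
clock: 9.45
ee_pos: [0.5433, -0.045, 0.2139]
tcp_rot: [0.003, 0.754, 0.657, 0.003]
ft_force: [0.1, -0.6, -0.4]
width: 0.0856
```

```bash
python3 st.py;  python3 - <<'E'
from plant import vision
import cv2
c=vision.capture("wrist"); cv2.imwrite("pics/w6.png",c["image"][:,:,::-1])
E
```

```text
9.45 [ 0.5433 -0.045   0.2139] yaw 1.4332 [0.0034 0.754  0.6568 0.0033] [ 0.08 -0.57 -0.36] [-0.01  0.    0.03] 0.08561379883295393 q [ 0.76  0.55 -1.06  1.98  0.6   0.95  0.83]
```

View pics/w6.png

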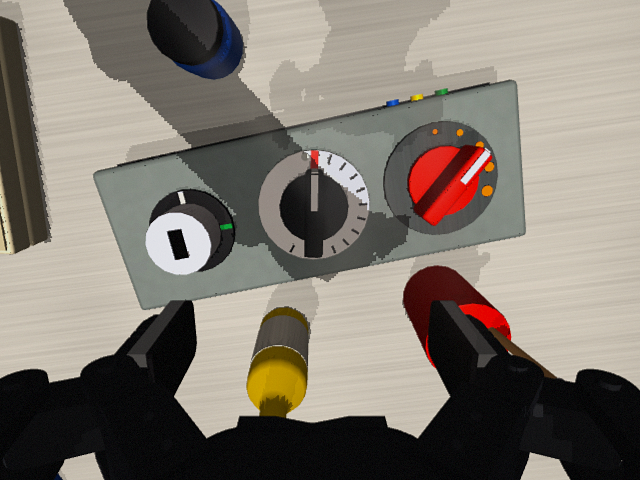

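Request:
{"op": "move_arm", "data": {"plan": [[-1,[2.5,-1.2,0],[0,0,0]],[-1,[3.5,-1.65,0],[0,0,0]],[-1,[3.5,-1.65,0],[0,0,0]],[-1,[3.5,-1.65,0],[0,0,0]],[-1,[3.5,-1.65,0],[0,0,0]]]}}

```text
clock: 9.92
ee_pos: [0.4833, 0.1286, 0.2074]
tcp_rot: [-0.0, 0.754, 0.657, -0.001]
ft_force: [-0.3, 0.2, -0.0]
width: 0.0856
```

```bash
python3 st.py
```

```text
9.9167 [0.4833 0.1286 0.2074] yaw 1.4327 [-4.000e-04  7.542e-01  6.566e-01 -1.400e-03] [-0.34  0.18 -0.01] [ 0.02 -0.04 -0.02] 0.08555009828041565 q [ 0.45  0.5  -1.07  2.07  0.56  0.9   0.49]
```

Request:
{"op": "move_arm", "data": {"plan": [[-1,[3.5,-1.65,0],[0,0,0]],[-1,[3.5,-1.65,0],[0,0,0]],[-1,[3.5,-1.65,0],[0,0,0]],[-1,[3.5,-1.65,0],[0,0,0]],[-1,[3.5,-1.65,0],[0,0,0]],[-1,[0.9,-0.45,0],[0,0,0]],[-1,[0,0,0],[0,0,0]],[-1,[0,0,0],[0,0,0]],[-1,[0,0,0],[0,0,0]]]}}

```text
clock: 10.67
ee_pos: [0.4241, 0.3202, 0.2076]
tcp_rot: [0.001, 0.754, 0.656, -0.002]
ft_force: [-0.2, 0.2, 0.1]
width: 0.0856
```

```bash
python3 st.py;  python3 - <<'E'
from plant import vision
import cv2
c=vision.capture("wrist"); cv2.imwrite("pics/w7.png",c["image"][:,:,::-1])
E
```

```text
10.6667 [0.4241 0.3202 0.2076] yaw 1.4322 [ 7.000e-04  7.544e-01  6.564e-01 -1.600e-03] [-0.24  0.23  0.06] [-0.02  0.01 -0.  ] 0.08561733006616445 q [ 0.01  0.53 -1.03  2.01  0.57  0.93  0.12]
```

View pics/w7.png

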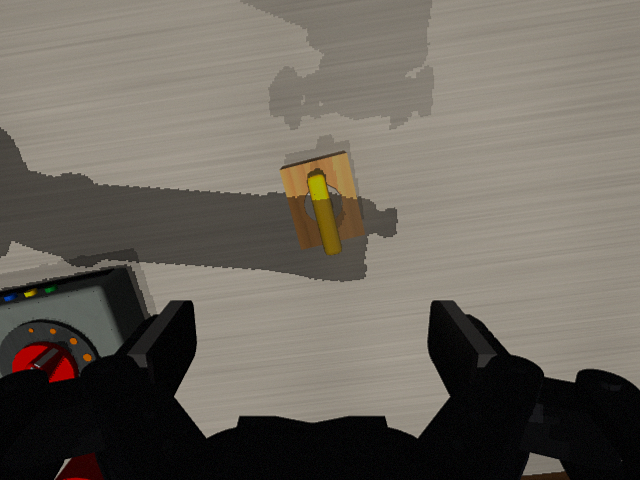

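```bash
python3 - <<'E'
from plant import vision
import cv2
from h import *
c=vision.capture("wrist"); im=c["image"]
cv2.imwrite("pics/w7z.png",cv2.resize(im[140:270,260:380,::-1],None,fx=4.5,fy=4.5,interpolation=cv2.INTER_CUBIC))
h=cv2.cvtColor(im,cv2.COLOR_RGB2HSV).astype(int)
for smin in (190,220,240):
    y=(h[...,0]>22)&(h[...,0]<34)&(h[...,1]>smin); y[:140]=0;y[270:]=0;y[:,:260]=0;y[:,380:]=0
    m=cv2.morphologyEx(y.astype(np.uint8),cv2.MORPH_CLOSE,np.ones((5,5)))
    v,u=np.nonzero(m); P=np.array([onz(c,a,b,.09)[:2] for a,b in zip(u,v)]).astype(np.float32)
    (ctr,sz,a)=cv2.minAreaRect(P*1000); q=np.linalg.svd(P-P.mean(0),full_matrices=0)[2][0]
    print(smin,len(u),ctr,sz,a,np.arctan2(q[1],q[0])%np.pi)
print(dep(c,325,215),dep(c,335,252),dep(c,318,180))
E
```

```text
190 1188 (420.485595703125, 329.2244873046875) (62.466949462890625, 12.618557929992676) 5.879834175109863 0.08960731
220 1034 (420.63775634765625, 329.08233642578125) (60.98483657836914, 12.304550170898438) 5.879714488983154 0.07008109
240 562 (418.9659729003906, 328.94073486328125) (57.62898254394531, 11.909478187561035) 6.418632507324219 0.009076499
[0.42140851 0.32952637 0.08835467] [0.45137198 0.33336554 0.08882078] [0.39434177 0.32787071 0.0902178 ]
```

View pics/w7z.png

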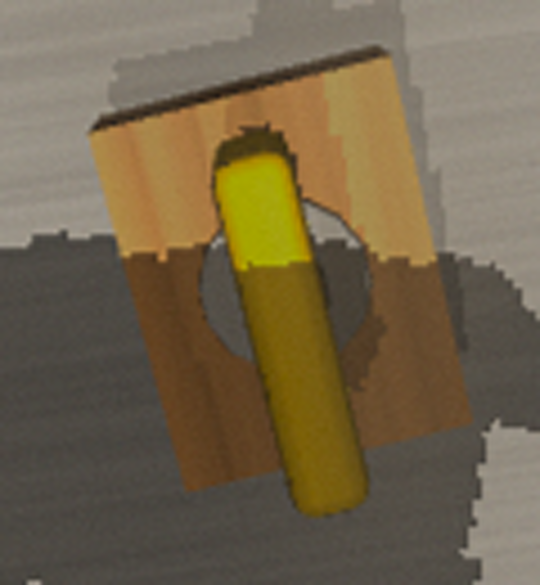

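Request:
{"op": "move_arm", "data": {"plan": [[-1,[0.84,-0.47,2.5],[0,0,0]],[-1,[0,0,3.5],[0,0,-0.12]],[-1,[0,0,3.5],[0,0,-0.12]],[-1,[0,0,2.5],[0,0,0]],[-1,[0,0,0],[0,0,0]],[-1,[0,0,0],[0,0,0]],[-1,[0,0,0],[0,0,0]]]}}

```text
clock: 11.35
ee_pos: [0.4213, 0.3318, 0.0902]
tcp_rot: [0.0, 0.67, 0.742, 0.001]
ft_force: [0.6, -0.5, 0.5]
width: 0.0855
```

```bash
python3 st.py;  python3 - <<'E'
from plant import vision
import cv2
c=vision.capture("wrist"); cv2.imwrite("pics/w8.png",c["image"][:,:,::-1])
E
```

```text
11.35 [0.4213 0.3318 0.0902] yaw 1.6724 [0.     0.6703 0.7421 0.0009] [ 0.56 -0.48  0.48] [0.   0.02 0.04] 0.08549210980932058 q [-0.11  0.7  -0.92  2.09  0.83  0.77  0.11]
```

View pics/w8.png

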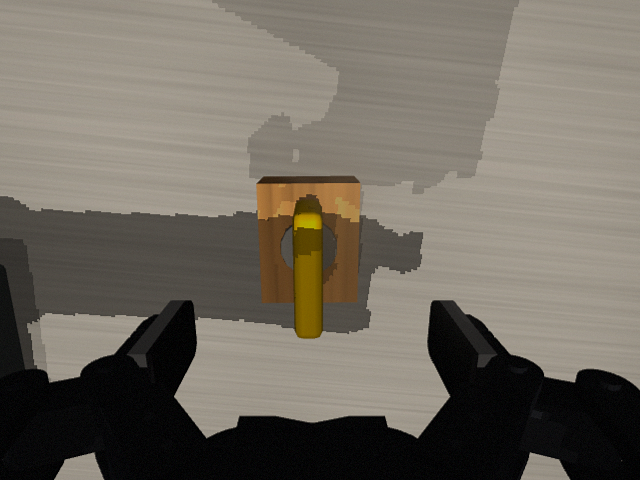

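Request:
{"op": "move_arm", "data": {"plan": [[-1,[-0.15,0,2.4],[0,0,0]],[-1,[0,0,2.4],[0,0,0]],[-1,[0,0,1.6],[0,0,0]],[-1,[0,0,0],[0,0,0]],[-1,[0,0,0],[0,0,0]],[-1,[0,0,0],[0,0,0]]]}}

```text
clock: 11.9
ee_pos: [0.4214, 0.3314, 0.0269]
tcp_rot: [0.0, 0.67, 0.743, 0.002]
ft_force: [0.3, 0.6, 0.6]
width: 0.0853
```

```bash
python3 st.py;  python3 - <<'E'
from plant import vision
import cv2
c=vision.capture("wrist"); cv2.imwrite("pics/w9.png",c["image"][:,:,::-1])
E
```

```text
11.9 [0.4214 0.3314 0.0269] yaw 1.6738 [1.000e-04 6.698e-01 7.426e-01 1.600e-03] [0.26 0.57 0.55] [-0.02 -0.   -0.04] 0.08526764367475699 q [-0.18  0.78 -0.81  2.12  0.97  0.67 -0.  ]
```

View pics/w9.png

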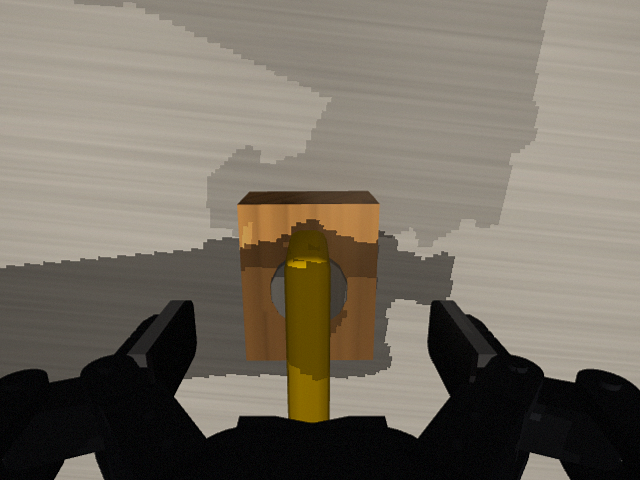

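Request:
{"op": "move_arm", "data": {"plan": [[-1,[-0.1,0,0],[0,0,0]],[1,[0,0,0],[0,0,0]],[1,[0,0,0],[0,0,0]],[1,[0,0,0],[0,0,0]],[1,[0,0,0],[0,0,0]],[1,[0,0,0],[0,0,0]],[1,[0,0,0],[0,0,0]],[1,[0,0,0],[0,0,0]],[1,[0,0,0],[0,0,0]]], "newtons": 60}}

```text
clock: 12.7
ee_pos: [0.4206, 0.3292, 0.0251]
tcp_rot: [0.0, 0.67, 0.743, 0.0]
ft_force: [0.1, -0.4, 1.8]
width: 0.0132
```

```bash
python3 st.py
```

```text
12.7 [0.4206 0.3292 0.0251] yaw 1.6741 [0.     0.6696 0.7427 0.    ] [ 0.09 -0.42  1.8 ] [-0.07  0.04 -0.04] 0.01321177565798416 q [-0.18  0.78 -0.81  2.13  0.97  0.67 -0.  ]
```

Request:
{"op": "move_arm", "data": {"plan": [[1,[0,0,-1.5],[0,0,0]],[1,[0,0,-3.0],[0,0,0]],[1,[0,0,-4.0],[0,0,0]],[1,[0,0,-4.0],[0,0,0]],[1,[0,0,-3.5],[0,0,0]],[1,[-2.0,0.3,-1.0],[0,0,0]],[1,[-3.5,0.55,0],[0,0,0]],[1,[-3.75,0.59,0],[0,0,0]],[1,[-3.75,0.59,0],[0,0,0]],[1,[-3.75,0.59,0],[0,0,0]],[1,[-3.75,0.59,0],[0,0,0]]]}}

```text
clock: 13.62
ee_pos: [0.4734, 0.1265, 0.1948]
tcp_rot: [0.0, 0.669, 0.743, -0.0]
ft_force: [1.1, -0.1, -1.5]
width: 0.0134
```

```bash
python3 st.py
```

```text
13.6167 [0.4734 0.1265 0.1948] yaw 1.6746 [ 1.000e-04  6.695e-01  7.428e-01 -4.000e-04] [ 1.11 -0.13 -1.54] [ 0.   -0.05  0.  ] 0.013381308874515574 q [ 0.48  0.53 -1.13  2.11  0.63  0.9   0.66]
```

Request:
{"op": "move_arm", "data": {"plan": [[1,[-3.5,0.55,0],[0,0,0]],[1,[-3.5,0.55,0],[0,0,0]],[1,[-3.5,0.55,0],[0,0,0]],[1,[-3.5,0.55,0],[0,0,0]]]}}

```text
clock: 13.95
ee_pos: [0.5096, -0.0106, 0.1947]
tcp_rot: [-0.0, 0.67, 0.743, -0.0]
ft_force: [0.9, 0.3, -1.0]
width: 0.0138
```

```bash
python3 st.py
```

```text
13.95 [ 0.5096 -0.0106  0.1947] yaw 1.674 [-1.000e-04  6.697e-01  7.426e-01 -4.000e-04] [ 0.89  0.27 -1.02] [ 0.02 -0.07  0.02] 0.013781824040593313 q [ 0.75  0.56 -1.13  2.07  0.65  0.93  0.93]
```

Request:
{"op": "move_arm", "data": {"plan": [[1,[-3.5,0.55,0],[0,0,0]],[1,[-3.5,0.55,0],[0,0,0]],[1,[-3.5,0.55,0],[0,0,0.05]],[1,[-3.0,0.5,0],[0,0,0]],[1,[-0.75,0.1,0],[0,0,0]],[1,[0,0,0],[0,0,0]],[1,[0,0,0],[0,0,0]],[1,[0,0,0],[0,0,0]]]}}

```text
clock: 14.62
ee_pos: [0.5446, -0.1461, 0.1951]
tcp_rot: [-0.0, 0.687, 0.727, 0.0]
ft_force: [-0.0, -0.6, -1.2]
width: 0.0137
```

```bash
python3 st.py;  python3 - <<'E'
from plant import vision
import cv2
c=vision.capture("wrist"); cv2.imwrite("pics/w10.png",c["image"][:,:,::-1])
E
```

```text
14.6167 [ 0.5446 -0.1461  0.1951] yaw 1.627 [-5.000e-04  6.869e-01  7.267e-01  3.000e-04] [-0.04 -0.63 -1.2 ] [ 0.03 -0.06  0.02] 0.013651300390124882 q [ 0.94  0.63 -1.1   1.95  0.68  0.99  1.14]
```

View pics/w10.png

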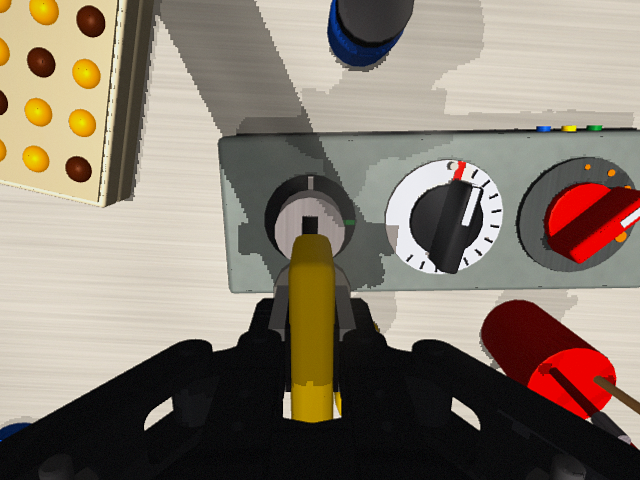

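Request:
{"op": "move_arm", "data": {"plan": [[1,[-0.1,0.24,2.5],[0,0,0]],[1,[0,0,2.5],[0,0,0]],[1,[0,0,1.8],[0,0,0]],[1,[0,0,0],[0,0,0]],[1,[0,0,0],[0,0,0]],[1,[0,0,0],[0,0,0]],[1,[0,0,0],[0,0,0]]]}}

```text
clock: 15.25
ee_pos: [0.5488, -0.1484, 0.1286]
tcp_rot: [0.001, 0.688, 0.726, 0.001]
ft_force: [0.2, -0.1, -1.6]
width: 0.0131
```

```bash
python3 st.py;  python3 - <<'E'
from plant import vision
import cv2
c=vision.capture("wrist"); cv2.imwrite("pics/w11.png",cv2.resize(c["image"][130:330,220:420,::-1],None,fx=3,fy=3,interpolation=cv2.INTER_CUBIC))
c=vision.capture("side"); cv2.imwrite("pics/s11.png",cv2.resize(c["image"][250:370,320:450,::-1],None,fx=5,fy=5,interpolation=cv2.INTER_CUBIC))
E
```

```text
15.25 [ 0.5488 -0.1484  0.1286] yaw 1.6252 [0.001  0.6876 0.7261 0.0009] [ 0.24 -0.11 -1.57] [-0.05  0.01  0.03] 0.013102233726513578 q [ 0.87  0.7  -1.01  2.    0.79  0.89  1.05]
```

View pics/w11.png

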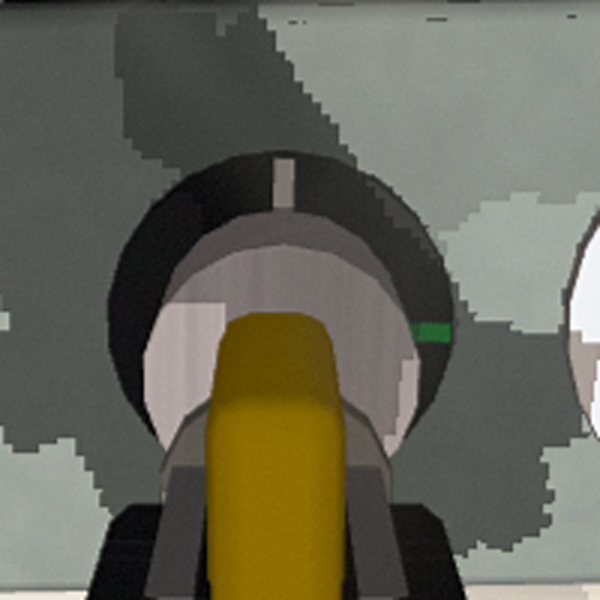

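View pics/s11.png

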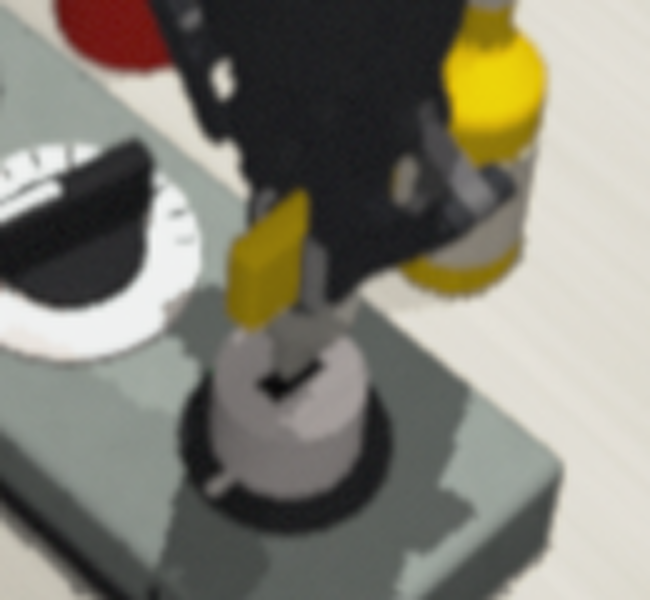

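Request:
{"op": "move_arm", "data": {"plan": [[1,[0.08,0,0],[0,0,0]],[1,[0,0,0],[0,0,0]],[1,[0,0,0],[0,0,0]],[1,[0,0,0],[0,0,0]]]}}

```text
clock: 15.68
ee_pos: [0.5476, -0.1485, 0.1271]
tcp_rot: [0.0, 0.688, 0.726, 0.0]
ft_force: [0.9, 0.9, -1.6]
width: 0.0134
```

```bash
python3 st.py; python3 - <<'E'
from plant import vision
import cv2
from h import *
c=vision.capture("wrist"); np.savez("w12.npz",**c)
cv2.imwrite("pics/w12.png",cv2.resize(c["image"][180:300,250:370,::-1],None,fx=5,fy=5,interpolation=cv2.INTER_CUBIC))
# where would collar front edge / handle end lie if key centred on TCP
from plant import state
e=state()["ee_pos"]; y=state()["tcp_rot"]; a=2*np.arctan2(y[2],y[1])-np.pi/2
d=np.array([np.cos(a),np.sin(a)]);n=np.array([-d[1],d[0]])
def P(f,l,z): 
    p=proj(c,(*(e[:2]+f*d+l*n),z)); return round((p[0]-250)*5),round((p[1]-180)*5)
zt=e[2]-.0191
print("handle near top",P(-.032,0,zt+.084),"bottom near",P(-.032,0,zt+.046),"collar front top",P(-.017,0,zt+.034), P(0,.017,zt+.034),P(0,-.017,zt+.034))
for o in [(.547,-.1475)]:
    for t in np.arange(0,360,45): 
        p=proj(c,(o[0]+.025*np.cos(np.radians(t)),o[1]+.025*np.sin(np.radians(t)),.1)); print(round((p[0]-250)*5),round((p[1]-180)*5))
E
```

```text
15.6833 [ 0.5476 -0.1485  0.1271] yaw 1.6239 [1.000e-04 6.881e-01 7.256e-01 0.000e+00] [ 0.86  0.91 -1.61] [ 0.03  0.01 -0.03] 0.013441332784868485 q [ 0.87  0.71 -1.01  2.    0.79  0.89  1.05]
handle near top (323, 403) bottom near (319, 237) collar front top (318, 376) (517, 565) (119, 565)
313 615
479 561
561 411
505 246
339 169
165 229
90 387
154 545
```

View pics/w12.png

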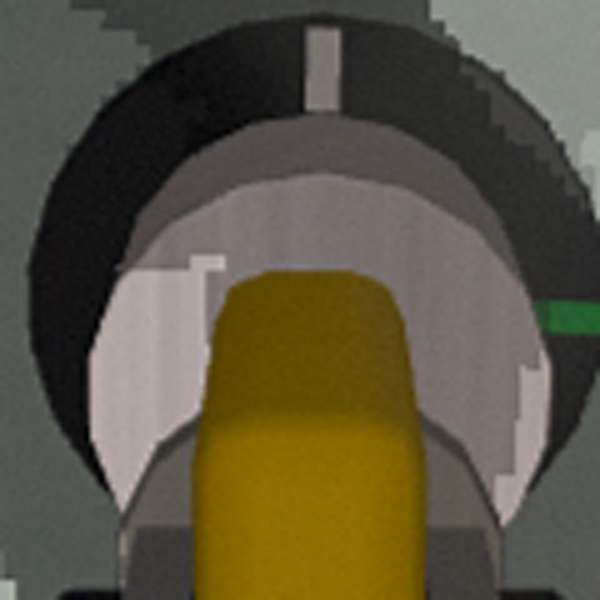

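```bash
python3 - <<'E'
from h import *
c=dict(np.load("w12.npz"))
for u,v in [(310,280),(310,300),(310,340),(310,380),(310,400),(310,440),(310,480),(310,520),(310,580),(150,480),(460,470),(470,490),(140,400),(530,400),(320,200)]:
    uu,vv=250+u/5,180+v/5; print(u,v,dep(c,uu,vv).round(4))
c2={}
E
```

```text
310 280 [ 0.5169 -0.1508  0.1614]
310 300 [ 0.5169 -0.1508  0.1666]
310 340 [ 0.5166 -0.1508  0.1769]
310 380 [ 0.5171 -0.1508  0.1835]
310 400 [ 0.517  -0.1508  0.1874]
310 440 [ 0.5181 -0.1508  0.1914]
310 480 [ 0.5208 -0.1506  0.1908]
310 520 [ 0.523  -0.1505  0.1915]
310 580 [ 0.5265 -0.1503  0.192 ]
150 480 [ 0.5407 -0.1631  0.1415]
460 470 [ 0.5382 -0.137   0.1421]
470 490 [ 0.5403 -0.136   0.1414]
140 400 [ 0.5481 -0.1672  0.1   ]
530 400 [ 0.5462 -0.1258  0.0992]
320 200 [ 0.525  -0.1493  0.1015]
```

```bash
python3 - <<'E'
from h import *
c=dict(np.load("w12.npz"))
def f(u,v,z): return onz(c,250+u/5,180+v/5,z)[:2]
L=[(89,390),(92,350),(120,272),(165,230),(235,187),(320,172),(405,187),(470,225),(525,290),(548,350),(550,390),(540,440),(120,500),(515,500)]
P=np.array([f(u,v,.1) for u,v in L]);A=np.c_[2*P,np.ones(len(P))];x=np.linalg.lstsq(A,(P**2).sum(1),rcond=None)[0]
print("switch",x[:2],np.sqrt(x[2]+x[0]**2+x[1]**2),np.abs(np.hypot(*(P-x[:2]).T)-.025).max())
C=[(125,505),(142,470),(160,440),(190,417),(425,415),(460,437),(487,475),(502,510)]
P=np.array([f(u,v,.1415) for u,v in C]);A=np.c_[2*P,np.ones(len(P))];x=np.linalg.lstsq(A,(P**2).sum(1),rcond=None)[0]
print("collar",x[:2],np.sqrt(x[2]+x[0]**2+x[1]**2))
# white mark on plate direction (z=.066)
print(f(323,30,.066),f(323,108,.066))
E
```

```text
switch [ 0.5466938  -0.14828399] 0.024390606188584227 0.0008624188378771602
collar [ 0.54787469 -0.14899905] 0.01695191358902188
[ 0.51278371 -0.14942783] [ 0.52209229 -0.14891867]
```

Request:
{"op": "move_arm", "data": {"plan": [[1,[0.08,-0.12,0],[0,0,0]],[1,[0,0,0.4],[0,0,0]],[1,[0,0,0.4],[0,0,0]],[1,[0,0,0.3],[0,0,0]],[1,[0,0,0.3],[0,0,0]],[1,[0,0,0],[0,0,0]],[1,[0,0,0],[0,0,0]]]}}

```text
clock: 16.32
ee_pos: [0.5461, -0.1476, 0.1126]
tcp_rot: [-0.0, 0.688, 0.726, -0.0]
ft_force: [-0.1, -0.2, -1.0]
width: 0.0131
```

```bash
python3 st.py
```

```text
16.3167 [ 0.5461 -0.1476  0.1126] yaw 1.6242 [-3.000e-04  6.880e-01  7.257e-01 -1.000e-04] [-0.05 -0.19 -0.99] [-0.01  0.01  0.05] 0.013081071659411575 q [ 0.86  0.72 -0.99  2.01  0.81  0.87  1.03]
```

Request:
{"op": "move_arm", "data": {"plan": [[1,[0,0,0.6],[0,0,0]],[1,[0,0,0.6],[0,0,0]],[1,[0,0,0.5],[0,0,0]],[1,[0,0,0.3],[0,0,0]],[1,[0,0,0.1],[0,0,0]],[1,[0,0,0],[0,0,0]],[1,[0,0,0],[0,0,0]]]}}

```text
clock: 16.9
ee_pos: [0.5464, -0.1476, 0.092]
tcp_rot: [0.0, 0.688, 0.726, 0.0]
ft_force: [-0.8, -0.1, 0.2]
width: 0.013
```

```bash
python3 st.py
```

```text
16.9 [ 0.5464 -0.1476  0.092 ] yaw 1.6241 [0.000e+00 6.880e-01 7.257e-01 1.000e-04] [-0.8  -0.07  0.23] [ 0.   -0.02  0.02] 0.012993866920209242 q [ 0.84  0.75 -0.96  2.02  0.85  0.84  1.  ]
```

Request:
{"op": "move_arm", "data": {"plan": [[1,[0,0,0.1],[0,0,0]],[1,[0,0,0.05],[0,0,0]],[1,[0,0,0],[0,0,0]],[1,[0,0,0],[0,0,0]]]}}

```text
clock: 17.23
ee_pos: [0.5467, -0.1476, 0.091]
tcp_rot: [0.0, 0.688, 0.726, 0.0]
ft_force: [-0.8, 0.5, 4.0]
width: 0.0132
```

```bash
python3 st.py
```

```text
17.2333 [ 0.5467 -0.1476  0.091 ] yaw 1.6241 [4.000e-04 6.880e-01 7.257e-01 1.000e-04] [-0.75  0.51  4.  ] [0.04 0.2  0.  ] 0.013237770467161613 q [ 0.84  0.75 -0.96  2.03  0.85  0.83  1.  ]
```

Force is now 4 N upward, so the collar is seated. Turning clockwise.

Request:
{"op": "move_arm", "data": {"plan": [[1,[0,0,0],[0,0,0.06]],[1,[0,0,0],[0,0,0.11]],[1,[0,0,0],[0,0,0.11]],[1,[0,0,0],[0,0,0.11]],[1,[0,0,0],[0,0,0.11]],[1,[0,0,0],[0,0,0.11]],[1,[0,0,0],[0,0,0.11]],[1,[0,0,0],[0,0,0.11]],[1,[0,0,0],[0,0,0.11]],[1,[0,0,0],[0,0,0.11]],[1,[0,0,0],[0,0,0.11]],[1,[0,0,0],[0,0,0]]]}}

```text
clock: 18.23
ee_pos: [0.547, -0.1477, 0.091]
tcp_rot: [0.001, 0.973, 0.229, 0.001]
ft_force: [-0.6, -0.4, 3.5]
width: 0.0134
```

```bash
python3 st.py
```

```text
18.2333 [ 0.547  -0.1477  0.091 ] yaw 0.4627 [6.000e-04 9.734e-01 2.293e-01 6.000e-04] [-0.63 -0.41  3.52] [-0.02  0.09 -0.05] 0.013401938403533382 q [ 0.66  0.64 -0.68  2.03  0.63  0.69  0.04]
```

Request:
{"op": "move_arm", "data": {"plan": [[1,[0,0,0],[0,0,0.11]],[1,[0,0,0],[0,0,0.11]],[1,[0,0,0],[0,0,0.1]],[1,[0,0,0],[0,0,0.08]],[1,[0,0,0],[0,0,0.04]],[1,[0,0,0],[0,0,0]],[1,[0,0,0],[0,0,0]]]}}

```text
clock: 18.82
ee_pos: [0.547, -0.1477, 0.091]
tcp_rot: [0.0, 1.0, 0.013, 0.001]
ft_force: [-0.7, -0.4, 6.4]
width: 0.0133
```

```bash
python3 st.py
```

```text
18.8167 [ 0.547  -0.1477  0.091 ] yaw 0.027 [2.000e-04 9.999e-01 1.350e-02 5.000e-04] [-0.66 -0.44  6.42] [-0.08  0.07 -0.05] 0.013302742761291432 q [ 0.59  0.61 -0.56  2.04  0.54  0.64 -0.31]
```

Request:
{"op": "move_arm", "data": {"plan": [[1,[0,0,0],[0,0,0.05]],[1,[0,0,0],[0,0,0.05]],[1,[0,0,0],[0,0,0.03]],[1,[0,0,0],[0,0,0]],[1,[0,0,0],[0,0,0]]]}}

```text
clock: 19.23
ee_pos: [0.5469, -0.1477, 0.091]
tcp_rot: [0.0, 0.999, -0.052, 0.001]
ft_force: [0.5, -0.8, 5.6]
width: 0.0132
```

```bash
python3 st.py
```

```text
19.2333 [ 0.5469 -0.1477  0.091 ] yaw -0.1034 [ 1.000e-04  9.987e-01 -5.170e-02  5.000e-04] [ 0.47 -0.8   5.64] [-0.09  0.13 -0.04] 0.013181672428838699 q [ 0.56  0.6  -0.53  2.04  0.51  0.63 -0.41]
```

Request:
{"op": "move_arm", "data": {"plan": [[1,[0,0,0],[0,0,0.05]],[1,[0,0,0],[0,0,0.04]],[1,[0,0,0],[0,0,0]],[1,[0,0,0],[0,0,0]]]}}

```text
clock: 19.57
ee_pos: [0.5469, -0.1477, 0.091]
tcp_rot: [0.0, 0.996, -0.095, 0.001]
ft_force: [0.0, 0.1, 6.3]
width: 0.0132
```

```bash
python3 st.py
```

```text
19.5667 [ 0.5469 -0.1477  0.091 ] yaw -0.1898 [ 4.000e-04  9.955e-01 -9.470e-02  6.000e-04] [0.01 0.07 6.31] [-0.14  0.11  0.53] 0.013196355029166933 q [ 0.55  0.6  -0.51  2.04  0.49  0.62 -0.48]
```

Request:
{"op": "move_arm", "data": {"plan": [[1,[0,0,0],[0,0,-0.03]],[0.4,[0,0,0],[0,0,0]],[0,[0,0,0],[0,0,0]],[-0.5,[0,0,0],[0,0,0]],[-0.5,[0,0,0],[0,0,0]],[-0.5,[0,0,0],[0,0,0]],[-0.5,[0,0,-1.5],[0,0,0]],[-0.5,[0,0,-3],[0,0,0]],[-0.5,[0,0,-4],[0,0,0]],[-0.5,[0,0,-4],[0,0,0]],[-0.5,[0,0,-1],[0,0,0]],[-0.5,[0,0,0],[0,0,0]]]}}

```text
clock: 20.57
ee_pos: [0.5492, -0.1477, 0.2294]
tcp_rot: [0.001, 0.997, -0.083, 0.004]
ft_force: [0.6, 0.8, -0.6]
width: 0.0639
```

```bash
python3 st.py; python3 - <<'E'
from plant import vision
import cv2
c=vision.capture("wrist"); cv2.imwrite("pics/w13.png",c["image"][:,:,::-1])
c=vision.capture("side"); cv2.imwrite("pics/s13.png",cv2.resize(c["image"][150:400,200:460,::-1],None,fx=2.4,fy=2.4))
E
```

```text
20.5667 [ 0.5492 -0.1477  0.2294] yaw -0.1661 [ 7.000e-04  9.965e-01 -8.300e-02  4.000e-03] [ 0.59  0.8  -0.63] [ 0.07 -0.03 -0.  ] 0.06393799978516851 q [ 0.66  0.42 -0.64  1.93  0.32  0.88 -0.31]
```

View pics/w13.png

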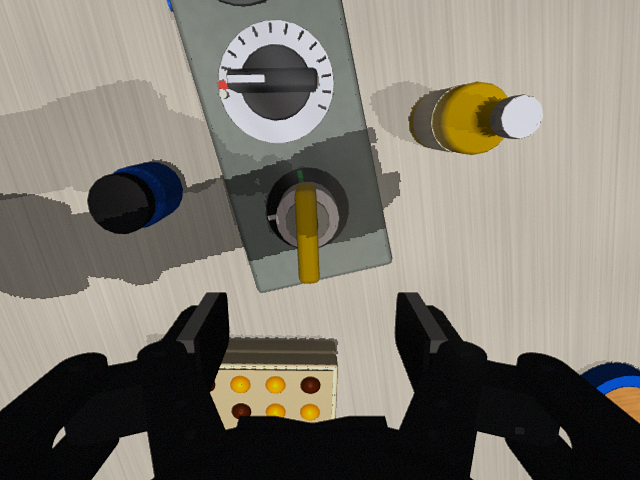

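View pics/s13.png

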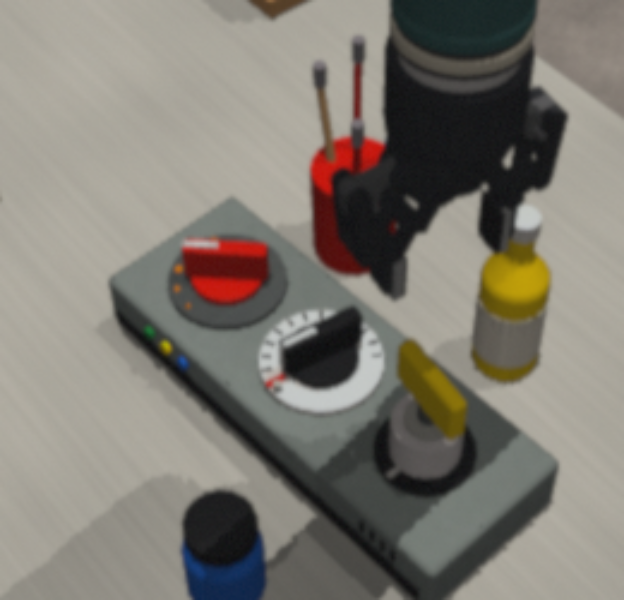

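```bash
python3 - <<'E'
from plant import vision
import cv2
from h import *
c=vision.capture("wrist"); im=c["image"]
cv2.imwrite("pics/w14.png",cv2.resize(im[10:300,180:400,::-1],None,fx=2,fy=2,interpolation=cv2.INTER_CUBIC))
a=cv2.resize(im[15:150,210:340,::-1],None,fx=4.4,fy=4.4,interpolation=cv2.INTER_CUBIC); cv2.imwrite("pics/w14c.png",a)
print("handle top",dep(c,310,230),dep(c,305,195),dep(c,310,268),"switch",dep(c,283,228))
h=cv2.cvtColor(im,cv2.COLOR_RGB2HSV).astype(int)
y=(h[...,0]>20)&(h[...,0]<34)&(h[...,1]>190);y[:170]=0;y[295:]=0;y[:,:280]=0;y[:,340:]=0
v,u=np.nonzero(y);P=np.array([onz(c,p,q,.156)[:2] for p,q in zip(u,v)]).astype(np.float32)*1000
print(cv2.minAreaRect(P))
E
```

```text
handle top [ 0.54640819 -0.14208824  0.15635213] [ 0.5470193  -0.11994149  0.15479494] [ 0.54219762 -0.16695934  0.15686366] switch [ 0.52322893 -0.15162648  0.09991256]
((547.5433349609375, -146.31504821777344), (65.71696472167969, 13.304089546203613), 82.98306274414062)
```

View pics/w14c.png

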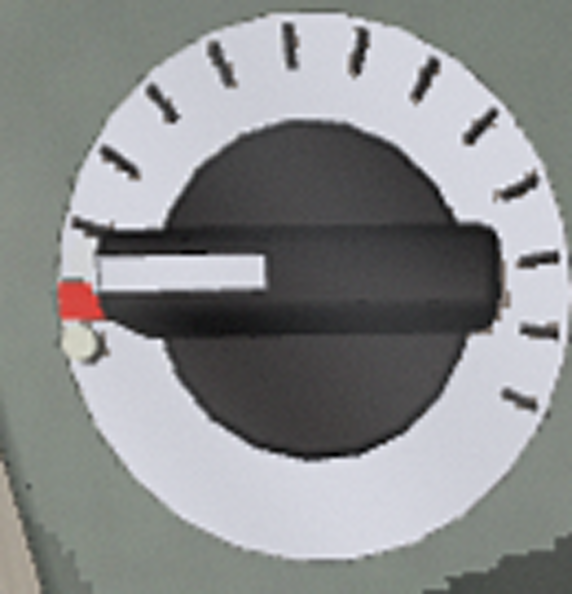

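```bash
python3 - <<'E'
from plant import vision
from h import *
c=vision.capture("wrist")
f=lambda u,v,z:onz(c,210+u/4.4,15+v/4.4,z)[:2]
d=f(97,272,.104)-f(265,272,.104); ctr=f(315,286,.066); r=f(80,301,.066)-ctr
print(ctr,np.hypot(*r),np.arctan2(d[1],d[0]),np.arctan2(r[1],r[0]))
e=f(93,240,.104)-f(498,240,.104);print(np.arctan2(e[1],e[0]))
g=f(95,230,.104)-f(490,226,.104);print(np.arctan2(g[1],g[0]))
t=f(87,225,.066)-ctr;print("tick",np.arctan2(t[1],t[0]))
E
```

```text
[ 0.53923843 -0.04204844] 0.04193119945219308 2.974664020661425 3.0340847497396233
2.9746132259205638
2.983957577747311
tick 2.7288988744984004
```

```bash
python3 - <<'E'
from plant import vision
import cv2
from h import *
c=vision.capture("wrist"); im=c["image"]
h=cv2.cvtColor(im,cv2.COLOR_RGB2HSV).astype(int)
w=((h[...,2]>150)&(h[...,1]<60)).astype(np.uint8); w[:,:215]=0;w[:,336:]=0;w[145:]=0;w[:12]=0
w=cv2.morphologyEx(w,cv2.MORPH_OPEN,np.ones((3,3)))
k,_=cv2.findContours(w,cv2.RETR_EXTERNAL,cv2.CHAIN_APPROX_NONE);k=cv2.convexHull(max(k,key=cv2.contourArea))[:,0]
P=np.array([onz(c,*p,.066)[:2] for p in k]);A=np.c_[2*P,np.ones(len(P))]
for _ in range(4):
    x=np.linalg.lstsq(A,(P**2).sum(1),rcond=None)[0];rr=np.sqrt(x[2]+x[0]**2+x[1]**2)
    g=np.abs(np.hypot(*(P-x[:2]).T)-rr)<.0015;P=P[g];A=A[g]
print("dial",x[:2],rr,len(P))
red=(h[...,1]>120)&((h[...,0]<8)|(h[...,0]>172)); red[:,:215]=0;red[:,250:]=0;red[:60]=0;red[110:]=0
for st,ce,l in comps(red,4):
    v,u=np.nonzero(l);Q=np.array([onz(c,a,b,.066)[:2] for a,b in zip(u,v)])-x[:2]
    R=np.hypot(*Q.T);a=np.arctan2(Q[:,1],Q[:,0]);print(st,R.mean(),a.mean(),a[R>.041].mean(),a[R>.041].min(),a[R>.041].max(),a.min(),a.max())
E
```

```text
dial [ 0.53817465 -0.04594148] 0.04344880030660603 19
[225  79  11   9  74] 0.04111398547110672 2.9280580248697454 2.922833112946705 2.8590028779210432 2.9829605916189115 2.854475238783891 3.0017078595748594
```

Request:
{"op": "move_arm", "data": {"plan": [[-0.5,[0,-3,-1],[0,0,0]],[-0.5,[0,-4,0],[0,0,0]],[-0.5,[0,-3,0],[0,0,0]],[-0.5,[0,0,0],[0,0,0]],[-0.5,[0,0,0],[0,0,0]],[-0.5,[0,0,0],[0,0,0]]]}}

```text
clock: 21.32
ee_pos: [0.5619, -0.0496, 0.2341]
tcp_rot: [0.0, 0.997, -0.083, -0.001]
ft_force: [0.5, -0.7, 0.1]
width: 0.0639
```

```bash
python3 - <<'E'
from plant import vision
import cv2
from h import *
c=vision.capture("wrist"); im=c["image"]; np.savez("w15.npz",**c)
print(proj(c,(.5395,-.0445,.066)))
u,v=[int(t) for t in proj(c,(.5395,-.0445,.066))]
print(u-65,v-65); cv2.imwrite("pics/w15.png",cv2.resize(im[v-65:v+65,u-65:u+65,::-1],None,fx=4.5,fy=4.5,interpolation=cv2.INTER_CUBIC))
E
```

```text
(np.float64(285.2971471985664), np.float64(205.97652401894905))
220 140
```

View pics/w15.png

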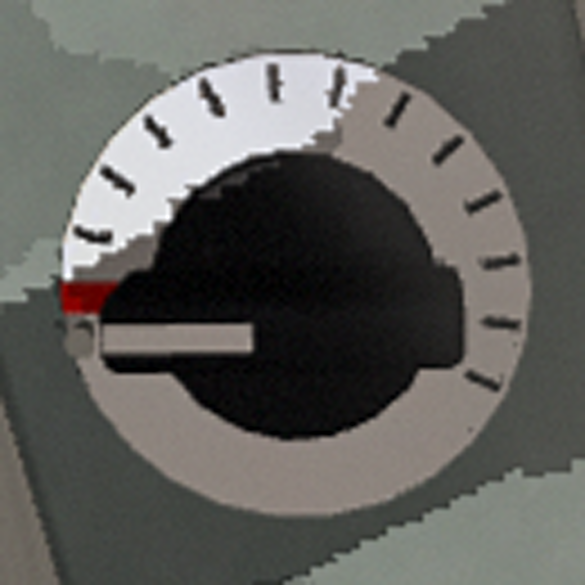

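```bash
python3 - <<'E'
from h import *
c=dict(np.load("w15.npz"))
f=lambda u,v,z:onz(c,220+u/4.5,140+v/4.5,z)[:2]
L=[(63,270),(75,235),(296,50),(200,72),(400,75),(530,284),(510,200),(510,365),(440,465),(300,517),(200,495),(100,400),(120,140)]
P=np.array([f(u,v,.066) for u,v in L]);A=np.c_[2*P,np.ones(len(P))];x=np.linalg.lstsq(A,(P**2).sum(1),rcond=None)[0]
print(x[:2],np.sqrt(x[2]+x[0]**2+x[1]**2))
an=lambda d:np.arctan2(d[1],d[0])
for p in [(63,297),(85,297),(110,297)]: print("red",an(f(*p,.066)-x[:2]))
print("stripe",an(f(103,339,.104)-f(253,337,.104)),an(f(102,324,.104)-f(252,323,.104)),an(f(102,355,.104)-f(252,352,.104)))
print("stripe start from axis",an(f(103,339,.104)-x[:2]), f(103,339,.104), f(253,337,.104))
E
```

```text
[ 0.54030269 -0.04367161] 0.04520702522333795
red 2.9974214967701984
red 2.9996268141875557
red 3.0027616262292836
stripe 2.989861816915951 2.9830056218314027 2.9967500425765303
stripe start from axis 3.0024222290742717 [ 0.50933351 -0.03933358] [ 0.53514227 -0.04327989]
```

Request:
{"op": "move_arm", "data": {"plan": [[-0.5,[0,0,-3],[0,0,0]],[-0.5,[0,0,-3],[0,0,0]],[-0.5,[0,0,0],[0,0,0]],[-0.5,[0,0,0],[0,0,0]],[-0.5,[0,0,0],[0,0,0]]]}}

```text
clock: 21.78
ee_pos: [0.5621, -0.0508, 0.2947]
tcp_rot: [0.0, 0.996, -0.084, -0.001]
ft_force: [-0.6, 0.6, 0.1]
width: 0.0641
```

```bash
python3 st.py; python3 - <<'E'
from plant import r
print(r.finish_job())
E
```

```text
21.7833 [ 0.5621 -0.0508  0.2947] yaw -0.1685 [ 5.000e-04  9.965e-01 -8.420e-02 -7.000e-04] [-0.64  0.62  0.06] [-0.02  0.06  0.01] 0.06413656853274166 q [ 0.53  0.36 -0.68  1.86  0.26  1.02 -0.43]
the job is handed in; nothing more can be done
None
```

I turned the counter back to its zero stop, then moved the key to the switch, pushed it fully in and turned it clockwise to its stop. I handed the job in at 21.8 s; no verdict was reported.

**Checks at the end:**
- **Counter:** the pointer stripe is about 0.01 rad from the red mark in the last view. Two rougher estimates from an earlier, slanted view disagreed by about ±0.06 rad.
- **Key:** the handle top is at 0.156 m, the height expected with the collar on the switch's top. The handle's centre is within about 2 mm of the switch axis.
- **Switch:** I felt the stop at 0.53 N m. The handle turned about 1.73 rad; allowing about 0.155 rad of play in the slot, the switch is at roughly 1.57 rad. I did not measure the cylinder's own angle.
- **Thermostat and bystanders:** the thermostat, bottle, brushes, jar and moulds look undisturbed in the pictures. I did not measure them again.
- **Robot:** the arm was clear of everything when I handed in.

**Disagreement with the given data:** the depth image put the closed fingertips about 31 mm behind the reported TCP, not 8 mm ahead as `r.nose_length` gives. My first grasp on the counter knob therefore closed on air. I used the measured offset for the grasps after that.

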